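# Lock the camlock breather coupling onto the tank

## Robot

A 6-joint arm with a two-finger parallel gripper is mounted at the origin on a cart in front of the work surface, level with it; the furniture and walls round the work are solid. World frame = base frame: x ahead of the robot, y to its left, z up, the work surface at z = 0. Lengths are in m, angles in rad, forces in N, time in s.
With the tool pointing down it reaches from about 0.25 to 0.775 m from the base axis. Payload 4 kg.
Tool frame: the origin (TCP) lies on the centre line of the jaws, within the pads' length; the fingertips stand 22 mm ahead of it and the grasp point (between the pads) lies 3 mm ahead of it; z points along the fingers, y is the direction in which the jaws open and shut (so a half turn about z gives the same grasp; the last joint's range is limited). The gripper opens to 94 mm and grips with 3 to 60 N. Pads are 16 mm wide; open, the fingers measure 119 mm over their backs; the gripper's body (75 mm by 177 mm) begins 78 mm behind the grasp point.
Start: joints at [1.017, 0.087, 1.371, -0, 1.684, -0.103], TCP at [0.24, 0.495, 0.228] pointing down, gripper open.
Joint ranges: [-3.1, 3.1], [-0.76, 2.03], [0.27, 2.55], [-1.08, 4.22], [0.17, 2.65], [-2.57, 2.57]. Speed limits (rad/s): [2.79, 2.79, 3.14, 3.14, 3.14, 3.14].

## Interface

Orientations are given as [roll, pitch, yaw] about the fixed x, y, z axes, in that order (R = Rz(yaw) Ry(pitch) Rx(roll)).
In Python, from bench import robot gives the robot as it stands. The module is installed in compiled form; this text tells all that it offers.
- The arm moves only by the shell command python3 -m inch 'ROWS'. ROWS is JSON, a list of rows, each an object with "linear": the shift along the world's x, y, z scaled (see below), a list of three; "twist": the turn about the world's z scaled (see below); "gripper": the opening, from 0 (shut) to 1 (fully open). In form: [{"linear": [x, y, z], "twist": twist, "gripper": gripper}, ...]. A call has 1 to 10 rows; each row is the pose to reach, as a shift and turn from the pose commanded when the call began; what a row does not reach only later rows make up. The controller multiplies each number of a shift by 0.1 m and each number of a turn by 60 degrees. A row lasts 1/12 s, in which the tool goes at most 41.7 mm and 7.16 degrees, less where a joint would pass 70% of its speed; a pose out of reach is approached as far as the arm can. A call with a number of a shift or a turn outside -1 to 1 is refused whole. A call with a gripper value outside its range is refused whole. The fingers move at their own pace and stop on an object; the grip force is fixed at half the most. Time passes only in rows, so rows that repeat a pose let the fingers close. It gives the time, the measured TCP pose, the force and the opening at its end, in the units of the state.
- robot.get_obs(): the state, without advancing time (a new reading comes with each control period).
- robot.snapshot(name): name is "side" or "top" or "wrist"; returns a dict with "image" (384x512x3 uint8, red, green, blue), "depth" (384x512 float32, m along the optical axis (not along the pixel's ray), 0 where there is no reading), "mtx" (3x3 intrinsics, pixels), "k1" (the pictures are not rectified: a ray, as slopes to the right and down, at radius r is drawn at 1 + k1 r^2 times it, then the intrinsics apply), "rvec" (rotation vector, rad) and "tvec" (3), from world to camera coordinates, as OpenCV has them; the wrist camera has in their place "hand_eye" (4x4, takes a point from camera to tool coordinates, whose origin is the TCP and whose axes are the flange's). Camera axes: x right, y down, z forward; pixel columns grow to the right and rows downward; lengths in m; the calibration is good to about 2 mm. A picture is of the moment at which its call begins: read the wrist's pose just before it.
- robot.close_job(): hands the job in, once; it reports no verdict.
The state is a dict: "time": time; "joint_positions": joint angles; "qvel": joint speeds; "joint_torque": joint torques, N m; "tool_pos": TCP position; "ee_rot": TCP orientation; "wrist_force": force on the tool from outside, world axes, zero at the start; "wrist_torque": the same for the moment, N m; "width": finger opening in m.
Only numpy, scipy, OpenCV 4.12 (cv2) and the standard library are available. Lean on these libraries where they do the work, as an engineer would, in place of code of your own. Each camera call takes 0.05 s, during which the arm holds its last target.

## Task

Put the loose coupling on the tank's grooved adaptor and push it down by feel until it is fully home, with both its cam arms still open; then swing the cam arms down one after the other until both are fully closed. The adaptor gives way in its rubber grommet: a firm push seats the coupling, but force nothing, and leave the other things on the table where they are.

Things in the scene. Friction and masses are not known exactly. Their poses are not given: they have to be found in the camera images.
- coupling: loose aluminium camlock coupling, 0.45 kg, standing mouth down; origin at the centre of its mouth, z up along its axis, arms at +x and -x. Body 54-58 mm across, 48 mm tall, bore 41 mm. On top a ribbed round breather cap to hold it by: 31 mm across, from 53 to 76 mm above the mouth. A rubber lip inside grips the adaptor's head from 7 mm above home: about 10 N of push to slide
- tank: squat white plastic tank 165 x 150 x 62 mm, fixed; origin under its centre, z up. An upright aluminium adaptor stands on its top in a black rubber grommet, its axis through the tank's centre; flange and bolts reach to 95 mm. The grommet gives way: pushed down, the adaptor sinks about 0.4 mm per N, to a dead stop at 11 mm. It bears 80 N from the coupling, summed over all contacts
- adaptor_top (a point): centre of the adaptor's top face, 175 mm above the table when unloaded; sinks with the adaptor. Head 40 mm across (tapering to 34 over the top 6.5 mm), 10.5 mm thick; under it the groove (29 mm across, down to 30 mm below the top), then 39.8 mm across down to 49 mm
- adaptor_home (a point): point on the adaptor's axis 40 mm below its top face; sinks with the adaptor. The coupling's origin comes here when it is fully home (hard stop). From 3 mm above, a rubber face seal pushes back 5 N per mm; 15 to 22 N in all seats it. Let go with open arms, it creeps up by about 2 mm; the closed cams hold it at about 0.7 mm
- cam_a (a joint): cam arm on the coupling's +x side, pivot 20 mm above the mouth, 29.5 mm from the axis. 0 rad = fully open, the handle rising outward 35 degrees above level (past 0.1 the cam stands in the bore and bars the head); it swings down as the value grows; 1.92 = closed on its stop, 75 degrees below level. Takes about 4 N at the thumb pad, more while the cam climbs (0.9 to 1.65); then it stays
- cam_b (a joint): cam arm on the coupling's -x side, pivot 20 mm above the mouth, 29.5 mm from the axis. 0 rad = fully open, the handle rising outward 35 degrees above level (past 0.1 the cam stands in the bore and bars the head); it swings down as the value grows; 1.92 = closed on its stop, 75 degrees below level. Takes about 4 N at the thumb pad, more while the cam climbs (0.9 to 1.65); then it stays
- cam_a_pad (a point): centre of the thumb pad of cam_a (the arm on the coupling's +x side), 48 mm from its pivot and in the middle of the 5.5 mm thick, 19 mm wide brass handle, whose end lies 59 mm from the pivot (a thin split ring hangs beyond it, only for looks); moves with the arm
- cam_b_pad (a point): centre of the thumb pad of cam_b (the arm on the coupling's -x side), 48 mm from its pivot and in the middle of the 5.5 mm thick, 19 mm wide brass handle, whose end lies 59 mm from the pivot (a thin split ring hangs beyond it, only for looks); moves with the arm
- tin_lid: rusty round paint-tin lid lying flat, 86 mm across, 10 mm high; origin at the centre of its underside; not part of the job
- tape_measure: orange tape measure lying on its side, 66 x 78 x 38 mm; origin at the centre of its underside; not part of the job

How it is judged:
On the way, in this order (a step that is already met when the one before it is completed fails the run):
1. the coupling is pushed home on the adaptor (within 2 mm of its stop, level), both cam arms still open (z of coupling in the frame of adaptor_home between -0.003 and 0.002 m and horizontal distance between coupling and adaptor_home below 0.004 m and angle between coupling's own z axis and vertical below 0.06 rad and value of joint each of cam_a, cam_b below 0.7 rad), for 0.1 s.
2. one cam arm is closed, the other still open (((value of joint cam_a above 1.78 rad and value of joint cam_b below 1 rad) or (value of joint cam_b above 1.78 rad and value of joint cam_a below 1 rad))), for 0.1 s.
At the end, for the whole second after the job is handed in: Both cam arms are closed (beyond 1.78 of 1.92 rad) and the coupling sits at rest on the adaptor, drawn down to within 2 mm of its stop, within 4 mm of the axis and tilted by less than 0.05 rad (value of joint each of cam_a, cam_b above 1.78 rad and z of coupling in the frame of adaptor_home between -0.003 and 0.002 m and horizontal distance between coupling and adaptor_home below 0.004 m and angle between coupling's own z axis and vertical below 0.05 rad and linear speed of coupling below 0.02 m/s); the robot touches nothing.
It fails at once if the coupling is forced onto or against the tank's adaptor with more than 80 N in all (contact force between coupling and tank above 80 N).
It fails at once if another thing on the table is moved by more than 30 mm (distance of any of tin_lid, tape_measure from where it was at the start of the episode above 0.03 m).
It also fails if it takes over 72 s, if anything falls off the work surface, if the arm or the gripper's body presses on something with over 40 N, if the wrist force passes 120 N, or if a joint passes its speed limit or range.

## Working session

There is one attempt and no reset: what is moved stays moved. The work goes in short steps, Python scripts to look and compute and a shell command to move; the robot and the scene stay as the last step left them, time stands still between calls to the robot, and variables do not carry over. Pictures are saved under pics/ and viewed, and the job is handed in when it is done.

```bash
mkdir -p pics; ls; cat > h.py <<'E'
import numpy as np, cv2
from bench import robot
from scipy.spatial.transform import Rotation as R
def snap(n,f):
    o=robot.get_obs(); s=robot.snapshot(n); cv2.imwrite('pics/'+f,s['image'][:,:,::-1].copy()); s['obs']=o
    np.savez('pics/'+f[:-4]+'.npz',**{k:v for k,v in s.items() if k!='obs'},tp=o['tool_pos'],er=o['ee_rot']); return s
def pose(s):
    "camera->world Rwc,t"
    if 'rvec' in s:
        Rm=cv2.Rodrigues(np.array(s['rvec'],float))[0]; return Rm.T,-Rm.T@np.array(s['tvec'],float).reshape(3)
    tp,er=(s['obs']['tool_pos'],s['obs']['ee_rot']) if 'obs' in s else (s['tp'],s['er'])
    T=np.eye(4);T[:3,:3]=R.from_euler('xyz',er).as_matrix();T[:3,3]=tp
    M=T@np.array(s['hand_eye']); return M[:3,:3],M[:3,3]
def rays(s,uv):
    uv=np.array(uv,float).reshape(-1,1,2)
    n=cv2.undistortPoints(uv,np.array(s['mtx'],float),np.array([float(s['k1']),0,0,0])).reshape(-1,2)
    return np.c_[n,np.ones(len(n))]
def onplane(s,uv,z):
    Rw,t=pose(s); d=rays(s,uv)@Rw.T; k=(z-t[2])/d[:,2]; return t+d*k[:,None]
def cloud(s):
    dep=s['depth']; h,w=dep.shape; v,u=np.mgrid[:h,:w]
    d=rays(s,np.c_[u.ravel(),v.ravel()]); Rw,t=pose(s)
    P=(d*dep.reshape(-1,1))@Rw.T+t; P[dep.ravel()==0]=np.nan; return P.reshape(h,w,3)
E
python3 - <<'E'
from h import *
for n in ['side','top','wrist']:
    s=snap(n,n+'0.png'); Rw,t=pose(s); print(n,t.round(3),Rw[:,2].round(3))
o=robot.get_obs(); print({k:np.round(v,3) for k,v in o.items()})
E
```

```text
pics
side [0.497 0.821 0.58 ] [ 0.019 -0.889 -0.457]
top [ 0.337 -0.031  0.948] [ 0.21  -0.032 -0.977]
wrist [0.18  0.522 0.383] [ 0.204 -0.101 -0.974]
{'time': np.float64(0.15), 'joint_positions': array([ 1.017,  0.088,  1.372, -0.   ,  1.684, -0.103]), 'qvel': array([ 0.   ,  0.001, -0.006,  0.   ,  0.001,  0.   ]), 'joint_torque': array([ 2.0000e-03, -3.4064e+01, -3.0279e+01,  7.2000e-02,  3.1000e-02,
       -0.0000e+00]), 'tool_pos': array([0.239, 0.495, 0.227]), 'ee_rot': array([-3.14 , -0.   ,  2.691]), 'wrist_force': array([-0.388,  0.994,  0.07 ]), 'wrist_torque': array([0.003, 0.009, 0.033]), 'width': np.float64(0.094)}
```

View pics/side0.png

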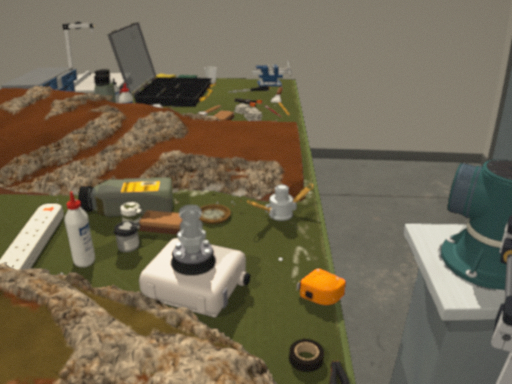

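View pics/top0.png

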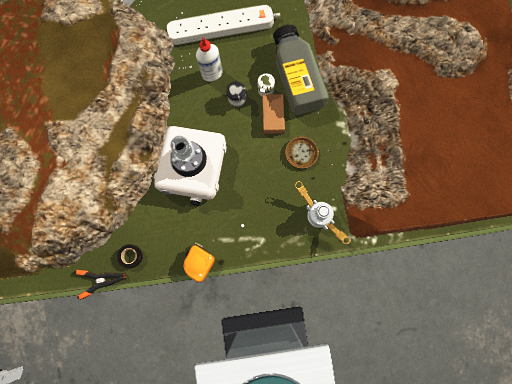

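View pics/wrist0.png

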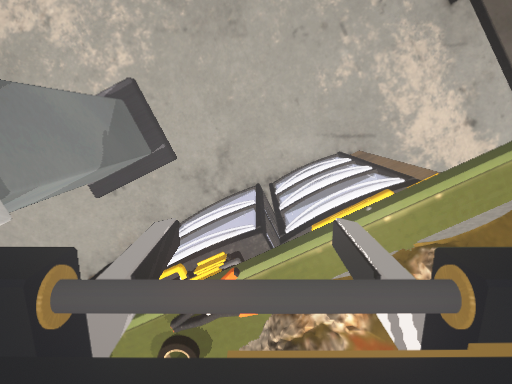

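The side view shows the coupling near (281,205), the adaptor near (190,225), the tin lid at (215,213) and the tape measure at (322,287). In the top view the coupling is at (321,214) with its arm ends at (299,185) and (347,241), and the tank is at (190,160). Next I measure them.

```bash
python3 - <<'E'
from h import *
ims=[]
for n,boxes in [('top',[(270,160,375,265),(140,110,245,215)]),('side',[(235,165,330,235),(130,195,260,320)])]:
    s=dict(np.load(f'pics/{n}0.npz')); P=cloud(s); im=s['image'].copy()
    np.save(f'pics/{n}0_cloud.npy',P)
    for (a,b,c,d) in boxes:
        ims.append(cv2.resize(im[b:d,a:c,::-1],(400,300),interpolation=cv2.INTER_CUBIC))
        Q=P[b:d,a:c].reshape(-1,3); Q=Q[~np.isnan(Q[:,0])]
        for lo,hi in [(.03,.045),(.045,.06),(.06,.072),(.072,.09),(.1,.13),(.14,.17),(.17,.19)]:
            q=Q[(Q[:,2]>lo)&(Q[:,2]<hi)]
            if len(q)>5: print(n,(a,b),lo,hi,len(q),q.mean(0).round(4),q.min(0).round(3),q.max(0).round(3))
cv2.imwrite('pics/z0.png',np.vstack([np.hstack(ims[:2]),np.hstack(ims[2:])]))
E
```

```text
top (270, 160) 0.03 0.045 1013 [ 0.4633 -0.2743  0.0361] [ 0.393 -0.343  0.03 ] [ 0.569 -0.146  0.045]
top (270, 160) 0.045 0.06 306 [ 0.4546 -0.189   0.0488] [ 0.376 -0.322  0.045] [ 0.537 -0.136  0.06 ]
top (270, 160) 0.06 0.072 27 [ 0.4334 -0.1929  0.0667] [ 0.374 -0.237  0.06 ] [ 0.47  -0.172  0.072]
top (270, 160) 0.072 0.09 142 [ 0.4544 -0.1881  0.0756] [ 0.44  -0.205  0.072] [ 0.469 -0.173  0.08 ]
top (140, 110) 0.03 0.045 537 [0.6387 0.1649 0.0373] [0.521 0.015 0.03 ] [0.779 0.236 0.045]
top (140, 110) 0.045 0.06 1616 [0.6307 0.1224 0.0553] [0.531 0.016 0.045] [0.77 0.23 0.06]
top (140, 110) 0.06 0.072 1951 [0.6322 0.1157 0.0626] [0.54  0.026 0.06 ] [0.768 0.221 0.072]
top (140, 110) 0.072 0.09 342 [0.6183 0.104  0.0858] [0.587 0.068 0.072] [0.766 0.212 0.09 ]
top (140, 110) 0.1 0.13 183 [0.6177 0.1027 0.1243] [0.602 0.084 0.111] [0.647 0.129 0.13 ]
top (140, 110) 0.14 0.17 244 [0.6296 0.1077 0.1576] [0.609 0.088 0.141] [0.648 0.125 0.17 ]
top (140, 110) 0.17 0.19 10 [0.6258 0.1066 0.1725] [0.614 0.095 0.17 ] [0.644 0.12  0.174]
side (235, 165) 0.03 0.045 1297 [ 0.4692 -0.309
[... 325 characters left out ...]
.2    0.072] [ 0.47  -0.17   0.079]
side (130, 195) 0.03 0.045 1074 [0.6554 0.0833 0.0374] [ 0.507 -0.173  0.03 ] [0.814 0.237 0.045]
side (130, 195) 0.045 0.06 2000 [0.6525 0.0988 0.0539] [ 0.512 -0.174  0.045] [0.819 0.248 0.06 ]
side (130, 195) 0.06 0.072 2721 [0.6367 0.1527 0.0638] [ 0.535 -0.163  0.06 ] [0.818 0.278 0.072]
side (130, 195) 0.072 0.09 787 [0.6405 0.1882 0.0803] [0.589 0.082 0.072] [0.716 0.285 0.09 ]
side (130, 195) 0.1 0.13 363 [0.6249 0.1178 0.121 ] [0.603 0.088 0.1  ] [0.65  0.131 0.13 ]
side (130, 195) 0.14 0.17 361 [0.6268 0.1073 0.1577] [0.608 0.085 0.14 ] [0.646 0.122 0.17 ]
side (130, 195) 0.17 0.19 71 [0.6272 0.1053 0.1725] [0.609 0.086 0.17 ] [0.645 0.12  0.175]
```

View pics/z0.png

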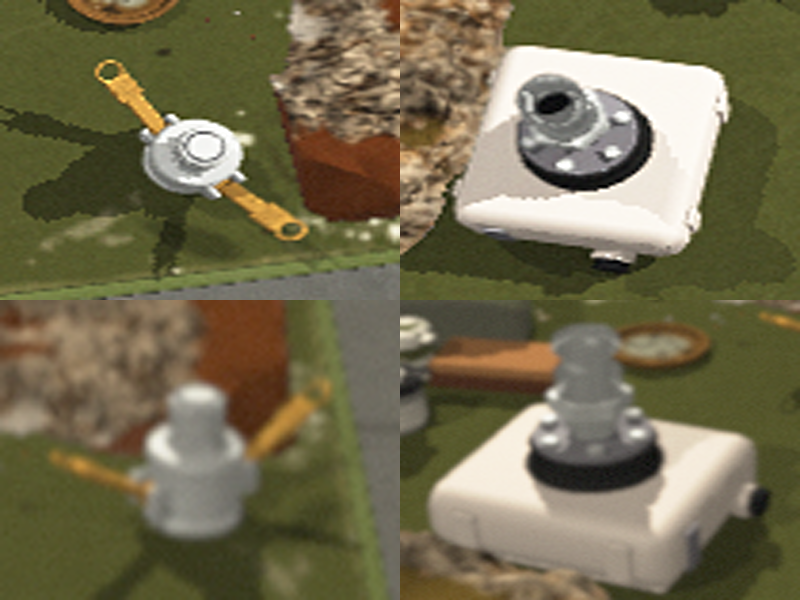

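```bash
python3 - <<'E'
from h import *
for n,(a,b,c,d) in [('top',(270,160,375,265)),('side',(235,165,330,235))]:
    s=dict(np.load(f'pics/{n}0.npz')); P=np.load(f'pics/{n}0_cloud.npy')
    hsv=cv2.cvtColor(s['image'],cv2.COLOR_RGB2HSV)
    m=np.zeros(hsv.shape[:2],bool); m[b:d,a:c]=True
    m&=(abs(hsv[...,0].astype(int)-19)<6)&(hsv[...,1]>140)&(hsv[...,2]>140)
    Q=P.copy()[m]; Q=Q[~np.isnan(Q[:,0])]
    c0=np.array([.4546,-.188]); r=np.hypot(*(Q[:,:2]-c0).T); k=(r<.1)&(r>.03)&(Q[:,2]>.02); Q=Q[k];r=r[k]
    for sg in (1,-1):
        q=Q[(sg*(Q[:,0]-c0[0]))>0]; rr=np.hypot(*(q[:,:2]-c0).T)
        if len(q)<5: continue
        dd=q[:,:2]-c0; ang=np.degrees(np.arctan2(dd[:,1].mean(),dd[:,0].mean()))
        p=np.polyfit(rr,q[:,2],1)
        print(n,sg,len(q),'azim',ang.round(1),'elev',np.degrees(np.arctan(p[0])).round(1),'r',rr.min().round(3),rr.max().round(3),'z@68.8',np.polyval(p,.0688).round(4))
# adaptor + cap circle fits on upper band
def circ(q):
    A=np.c_[2*q,np.ones(len(q))]; x=np.linalg.lstsq(A,(q**2).sum(1),rcond=None)[0]; return x[:2].round(4),np.sqrt(x[2]+x[:2]@x[:2]).round(4)
for n in ('top','side'):
    P=np.load(f'pics/{n}0_cloud.npy').reshape(-1,3)
    for nm,c,lo,hi,R0 in [('head',(.6275,.1045),.146,.168,.03),('land',(.6275,.1045),.128,.143,.03),('cap',(.4546,-.188),.055,.073,.02),('body',(.4546,-.188),.008,.045,.031)]:
        k=(np.hypot(P[:,0]-c[0],P[:,1]-c[1])<R0)&(P[:,2]>lo)&(P[:,2]<hi); q=P[k][:,:2]
        if len(q)>10: print(n,nm,len(q),circ(q))
E
```

```text
top 1 132 azim 30.6 elev 30.0 r 0.031 0.093 z@68.8 0.0462
top -1 136 azim -148.6 elev 31.9 r 0.03 0.092 z@68.8 0.0479
side 1 24 azim 30.9 elev 29.7 r 0.043 0.087 z@68.8 0.0463
side -1 71 azim -149.6 elev 32.5 r 0.039 0.09 z@68.8 0.0485
top head 201 (array([0.6282, 0.1069]), np.float64(0.0155))
top land 57 (array([0.6302, 0.1089]), np.float64(0.0171))
top cap 35 (array([ 0.4542, -0.1883]), np.float64(0.0151))
top body 158 (array([ 0.4547, -0.1885]), np.float64(0.0264))
side head 264 (array([0.6274, 0.1032]), np.float64(0.0158))
side land 172 (array([0.6268, 0.1026]), np.float64(0.0172))
side cap 85 (array([ 0.4552, -0.1858]), np.float64(0.0138))
side body 308 (array([ 0.4548, -0.1873]), np.float64(0.0262))
```

```bash
python3 -m inch '[{"linear":[0.31,-0.98,0],"twist":-0.3,"gripper":1},{"linear":[0.31,-0.98,0],"twist":-0.3,"gripper":1},{"linear":[0.31,-0.98,0],"twist":-0.3,"gripper":1}]'
python3 -m inch '[{"linear":[0.31,-0.98,0],"twist":-0.3,"gripper":1},{"linear":[0.31,-0.98,0],"twist":-0.3,"gripper":1},{"linear":[0.31,-0.98,0],"twist":-0.3,"gripper":1}]'
```

```text
time: 0.4
tool_pos: [0.2711, 0.3941, 0.2269]
ee_rot: [-3.14, 0.002, 2.37]
wrist_force: [1.1, 0.3, -0.2]
width: 0.0938
time: 0.65
tool_pos: [0.3021, 0.2958, 0.2273]
ee_rot: [-3.141, 0.002, 2.055]
wrist_force: [0.6, 1.3, 0.7]
width: 0.0941
```

```bash
python3 -m inch '[{"linear":[0.31,-0.98,0],"twist":-0.3,"gripper":1},{"linear":[0.31,-0.98,0],"twist":-0.3,"gripper":1},{"linear":[0.31,-0.98,0],"twist":-0.3,"gripper":1}]'
python3 -m inch '[{"linear":[0.31,-0.98,0],"twist":-0.3,"gripper":1},{"linear":[0.31,-0.98,0],"twist":-0.3,"gripper":1},{"linear":[0.31,-0.98,0],"twist":-0.3,"gripper":1}]'
python3 -m inch '[{"linear":[0.31,-0.98,0],"twist":-0.3,"gripper":1},{"linear":[0.31,-0.98,0],"twist":-0.3,"gripper":1},{"linear":[0.31,-0.98,0],"twist":-0.3,"gripper":1}]'
python3 -m inch '[{"linear":[0.31,-0.98,0],"twist":-0.3,"gripper":1},{"linear":[0.31,-0.98,0],"twist":-0.3,"gripper":1},{"linear":[0.31,-0.98,0],"twist":-0.3,"gripper":1}]'
python3 -m inch '[{"linear":[0.3,-0.95,0],"twist":-0.25,"gripper":1},{"linear":[0.3,-0.95,0],"twist":-0.25,"gripper":1},{"linear":[0.3,-0.95,0],"twist":-0.25,"gripper":1},{"linear":[0.3,-0.95,0],"twist":-0.25,"gripper":1}]'
python3 - <<'E'
from h import *
s=snap('wrist','w1.png'); print(s['obs']['tool_pos'],s['obs']['ee_rot'],s['obs']['joint_positions'].round(2) if hasattr(s['obs']['joint_positions'],'round') else s['obs']['joint_positions'])
E
```

```text
time: 0.9
tool_pos: [0.333, 0.1978, 0.2273]
ee_rot: [3.141, 0.002, 1.74]
wrist_force: [-0.9, 0.7, 0.3]
width: 0.0938
time: 1.15
tool_pos: [0.3641, 0.0996, 0.2273]
ee_rot: [3.141, 0.002, 1.426]
wrist_force: [0.9, 0.2, -0.7]
width: 0.094
time: 1.4
tool_pos: [0.3951, 0.0014, 0.2272]
ee_rot: [3.141, 0.002, 1.111]
wrist_force: [0.4, 0.0, 0.2]
width: 0.0937
time: 1.65
tool_pos: [0.426, -0.0968, 0.2269]
ee_rot: [3.141, 0.002, 0.797]
wrist_force: [-0.5, -0.3, 0.5]
width: 0.094
time: 1.98
tool_pos: [0.4558, -0.1909, 0.2262]
ee_rot: [-3.14, 0.002, 0.54]
wrist_force: [-0.3, -0.0, 0.6]
width: 0.0939
[ 0.45577803 -0.19093873  0.22624396] [-3.14043868e+00  1.59673918e-03  5.40257673e-01] [-0.51 -0.04  1.5  -0.    1.68  0.52]
```

View pics/w1.png

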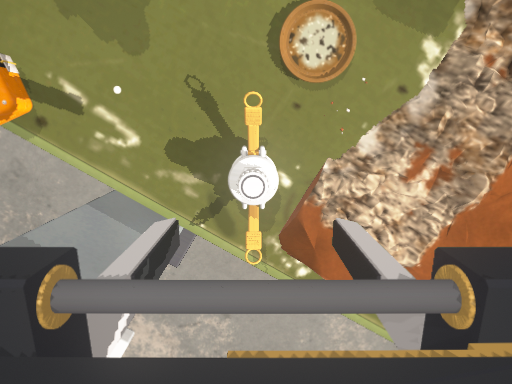

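The wrist view shows the coupling's cap at (253,187). Its arms run straight along the tool's x axis, up to (253,100) and down to (254,257), and the tin lid is clear at (318,42).

```bash
python3 - <<'E'
from h import *
s=dict(np.load('pics/w1.npz'))
print(onplane(s,[[253,187]],.076).round(4)); 
a=onplane(s,[[253,100],[254,257]],.054+.012); print(a.round(4)); d=a[0]-a[1]; print(np.degrees(np.arctan2(d[1],d[0])))
P=cloud(s).reshape(-1,3); k=(np.hypot(P[:,0]-.4546,P[:,1]+.188)<.02)&(P[:,2]>.072); print(k.sum(),P[k].mean(0).round(4),P[k].min(0).round(4),P[k].max(0).round(4))
g=cv2.cvtColor(s['image'],cv2.COLOR_RGB2GRAY)[150:225,215:295]
cv2.imwrite('pics/w1z.png',cv2.resize(s['image'][90:270,170:340,::-1],(680,600),interpolation=cv2.INTER_CUBIC)[:600])
E
```

```text
[[ 0.4548 -0.1892  0.076 ]]
[[ 0.5278 -0.1455  0.066 ]
 [ 0.3859 -0.2316  0.066 ]]
31.239287497708343
1153 [ 0.4617 -0.1862  0.1746] [ 0.4393 -0.2038  0.072 ] [ 0.4746 -0.1725  0.3375]
```

View pics/w1z.png

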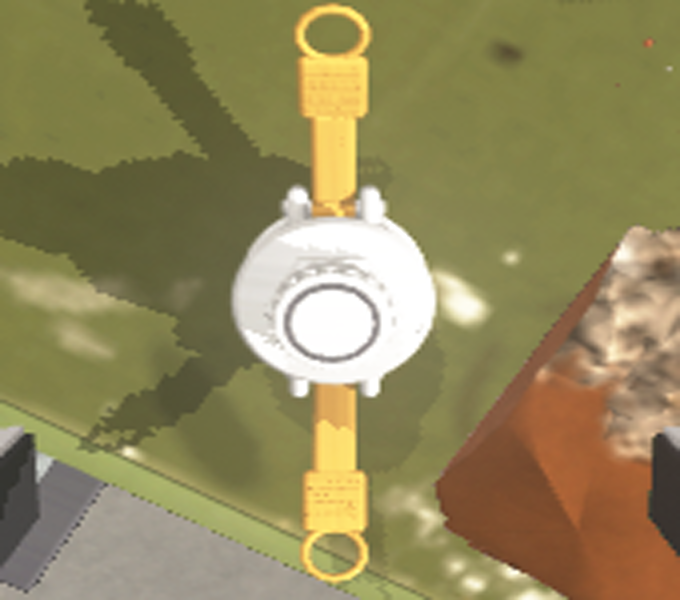

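```bash
python3 - <<'E'
from h import *
P=np.vstack([np.load(f'pics/{n}0_cloud.npy').reshape(-1,3) for n in ('top','side')]); c=np.array([.4547,-.1885]); u=np.array([np.cos(np.radians(31.2)),np.sin(np.radians(31.2))]); v=np.array([u[1],-u[0]])
Q=P[:,:2]-c; a=Q@u;b=Q@v
for lo,hi in [(-.065,-.045),(.03,.04),(.04,.05),(.05,.06),(.06,.07),(.07,.1)]:
    k=(abs(a)<.015)&(b>lo)&(b<hi)&(P[:,2]<.3); print(lo,hi,P[k][:,2].max() if k.any() else None)
k=(abs(a)<.04)&(abs(b)<.09)&(P[:,2]<.3); print('max',P[k][:,2].max())
E
python3 -m inch '[{"linear":[-0.01,0.02,-1],"twist":0,"gripper":0.7},{"linear":[-0.01,0.02,-1],"twist":0,"gripper":0.7},{"linear":[-0.01,0.02,-1],"twist":0,"gripper":0.7},{"linear":[-0.01,0.02,-1],"twist":0,"gripper":0.7}]'
```

```text
-0.065 -0.045 0.004457256196304327
0.03 0.04 0.0025701369238032568
0.04 0.05 0.004133825928257395
0.05 0.06 0.003279399002136474
0.06 0.07 0.025434132462614722
0.07 0.1 0.03135130347540982
max 0.08009486298801882
time: 2.37
tool_pos: [0.451, -0.1822, 0.122]
ee_rot: [-3.131, 0.005, 0.547]
wrist_force: [0.8, 0.0, 0.4]
width: 0.0708
```

```bash
python3 -m inch '[{"linear":[0,0,-0.2],"twist":0,"gripper":0.7},{"linear":[0,0,-0.2],"twist":0,"gripper":0.7},{"linear":[0,0,-0.2],"twist":0,"gripper":0.7}]'
```

```text
time: 2.62
tool_pos: [0.4547, -0.185, 0.1085]
ee_rot: [3.142, -0.0, 0.546]
wrist_force: [0.4, 0.8, 0.3]
width: 0.0656
```

```bash
python3 -m inch '[{"linear":[0,-0.025,-0.3],"twist":0,"gripper":0.7},{"linear":[0,-0.025,-0.36],"twist":0,"gripper":0.7},{"linear":[0,-0.025,-0.36],"twist":0,"gripper":0.7},{"linear":[0,-0.025,-0.36],"twist":0,"gripper":0.7}]'
python3 -m inch '[{"linear":[0,0,0],"twist":0,"gripper":0},{"linear":[0,0,0],"twist":0,"gripper":0},{"linear":[0,0,0],"twist":0,"gripper":0},{"linear":[0,0,0],"twist":0,"gripper":0},{"linear":[0,0,0],"twist":0,"gripper":0},{"linear":[0,0,0],"twist":0,"gripper":0},{"linear":[0,0,0],"twist":0,"gripper":0},{"linear":[0,0,0],"twist":0,"gripper":0}]'
python3 - <<'E'
from h import *
s=snap('wrist','w2.png')
s=snap('side','s2.png')
E
```

```text
time: 2.95
tool_pos: [0.455, -0.1884, 0.0727]
ee_rot: [3.141, -0.001, 0.544]
wrist_force: [0.3, -0.4, 0.5]
width: 0.0658
time: 3.62
tool_pos: [0.4547, -0.1885, 0.0717]
ee_rot: [3.141, -0.0, 0.544]
wrist_force: [-0.7, 0.2, 0.9]
width: 0.0308
```

View pics/w2.png

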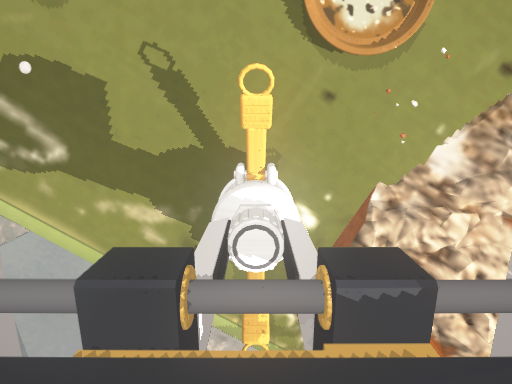

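```bash
python3 -m inch '[{"linear":[0,0,0.1],"twist":0,"gripper":0},{"linear":[0,0,0.3],"twist":0,"gripper":0},{"linear":[0,0,0.6],"twist":0,"gripper":0},{"linear":[0,0,1],"twist":0,"gripper":0},{"linear":[0,0,1],"twist":0,"gripper":0}]'
python3 -m inch '[{"linear":[0,0.3,0.3],"twist":0,"gripper":0},{"linear":[0,0.6,0.6],"twist":0,"gripper":0},{"linear":[0.1,0.8,0.9],"twist":0,"gripper":0},{"linear":[0.2,0.9,1],"twist":0,"gripper":0},{"linear":[0.2,0.9,1],"twist":0,"gripper":0},{"linear":[0.2,0.9,1],"twist":0,"gripper":0}]'
python3 - <<'E'
from h import *
s=snap('wrist','w3.png'); print(s['obs']['tool_pos'],s['obs']['width'],s['obs']['wrist_force'])
s=snap('side','s3.png')
E
```

```text
time: 4.13
tool_pos: [0.458, -0.1902, 0.1795]
ee_rot: [3.13, -0.007, 0.544]
wrist_force: [2.0, -1.9, -2.2]
width: 0.0307
time: 4.63
tool_pos: [0.4745, -0.098, 0.2709]
ee_rot: [-3.141, 0.001, 0.546]
wrist_force: [1.0, -0.5, -5.4]
width: 0.0306
[ 0.4745415  -0.09802024  0.27088246] 0.0305888048723958 [ 1.01469993 -0.4561271  -5.39742425]
```

View pics/w3.png

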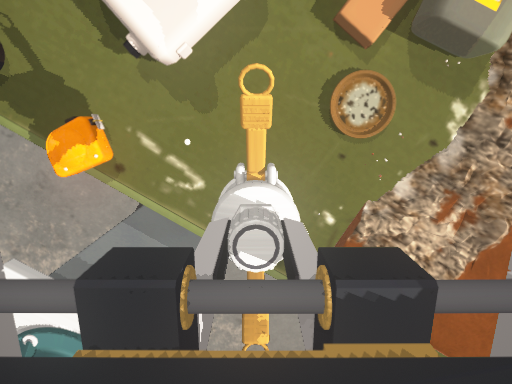

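View pics/s3.png

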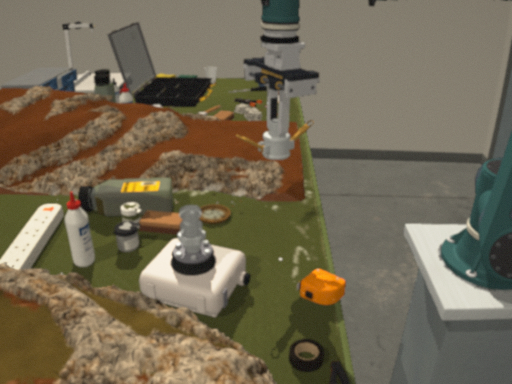

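```bash
python3 -m inch '[{"linear":[0.3,0.3,0],"twist":0,"gripper":0},{"linear":[0.6,0.6,0],"twist":0,"gripper":0},{"linear":[0.8,0.9,0],"twist":0,"gripper":0},{"linear":[0.8,0.9,0],"twist":0,"gripper":0},{"linear":[0.8,0.9,0],"twist":0,"gripper":0},{"linear":[0.8,0.9,0],"twist":0,"gripper":0}]'
python3 - <<'E'
from h import *
s=snap('wrist','w4.png'); print(s['obs']['tool_pos'],s['obs']['width'],s['obs']['wrist_force'])
E
```

```text
time: 5.23
tool_pos: [0.5537, -0.0093, 0.2694]
ee_rot: [-3.14, 0.004, 0.543]
wrist_force: [0.3, -0.6, -4.8]
width: 0.0301
[ 0.55369849 -0.00932307  0.2694104 ] 0.030100003005987155 [ 0.34488332 -0.60012852 -4.78540578]
```

View pics/w4.png

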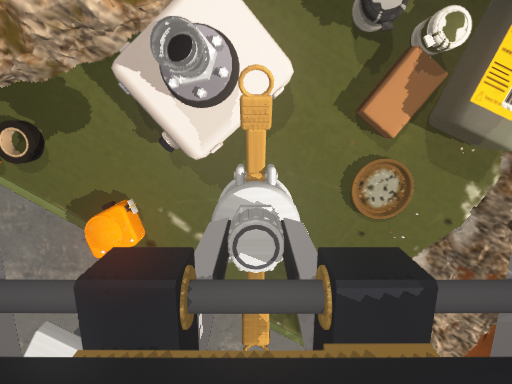

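```bash
python3 - <<'E'
from h import *
s=dict(np.load('pics/w4.npz'))
a=cv2.resize(s['image'][5:95,130:230,::-1],(400,360),interpolation=cv2.INTER_CUBIC)
b=cv2.resize(s['image'][200:290,207:307,::-1],(400,360),interpolation=cv2.INTER_CUBIC)
cv2.imwrite('pics/w4z.png',np.hstack([a,b]))
P=cloud(s)[5:95,130:230].reshape(-1,3)
k=(P[:,2]>.165)&(P[:,2]<.19); q=P[k]; print(k.sum(),q.mean(0).round(4),q.min(0).round(4),q.max(0).round(4))
k=(P[:,2]>.172)&(P[:,2]<.19); q=P[k]; print(k.sum(),q.mean(0).round(4),((q.min(0)+q.max(0))/2).round(4),q.min(0).round(4),q.max(0).round(4))
print(onplane(s,[[257,246]],.0695+.2+.006+.0).round(4))
E
```

```text
230 [0.628  0.1101 0.1683] [0.6085 0.0877 0.165 ] [0.6469 0.1264 0.1737]
23 [0.6246 0.1054 0.1729] [0.6274 0.1087 0.1729] [0.6141 0.0926 0.172 ] [0.6408 0.1247 0.1737]
[[ 0.5559 -0.0097  0.2755]]
```

View pics/w4z.png

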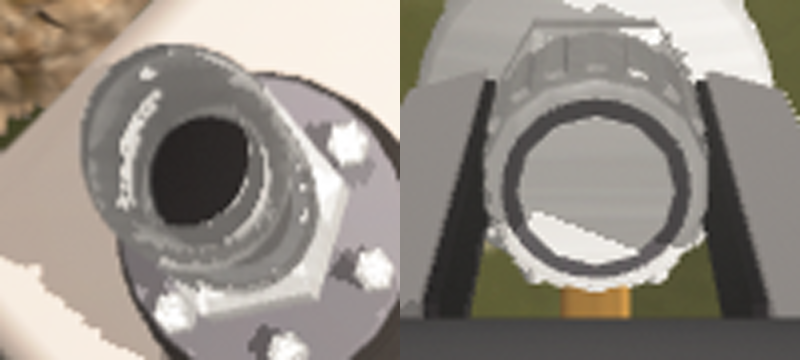

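```bash
python3 - <<'E'
from h import *
s=dict(np.load('pics/w4.npz'))
print('wrist',onplane(s,[[179.8,47.8]],.175).round(4))
ims=[]
for n,(a,b,c,d) in (('top',(160,125,220,185)),('side',(165,195,225,255))):
    s=dict(np.load(f'pics/{n}0.npz')); ims.append(cv2.resize(s['image'][b:d,a:c,::-1],(390,390),interpolation=cv2.INTER_CUBIC))
cv2.imwrite('pics/adz.png',np.hstack(ims))
o=robot.get_obs(); print(o['tool_pos'])
E
```

```text
wrist [[0.6258 0.0999 0.175 ]]
[ 0.55367202 -0.0096589   0.27007886]
```

View pics/adz.png

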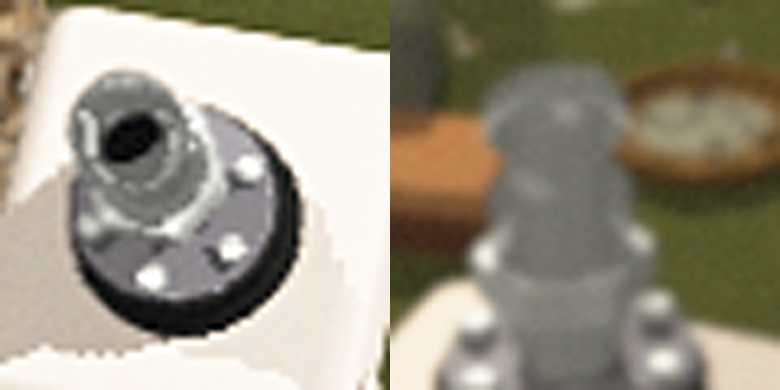

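```bash
python3 - <<'E'
from h import *
from scipy.optimize import least_squares
def fit(s,px,z,r=.02):
    q=onplane(s,px,z)[:,:2]
    f=least_squares(lambda c:np.hypot(*(q-c).T)-r,q.mean(0)); 
    f3=least_squares(lambda c:np.hypot(*(q-c[:2]).T)-c[2],[*q.mean(0),r])
    return f.x.round(4),f3.x.round(4),(np.abs(f.fun).max()*1e3).round(2)
s=dict(np.load('pics/w4.npz'))
z=np.array([(80,150),(85,110),(110,70),(150,47),(195,43),(235,58),(85,190),(105,235)],float)
print('wrist',fit(s,z/4+[130,5]-.375,.1685))
z=np.array([(503,190),(595,97),(690,190),(597,272)],float)-[400,0]
c=z/4+[207,200]-.375
zc=o=s['tp'][2]-.0717+.076
print('cap top ring',onplane(s,c,zc).mean(0).round(4),'tcp',s['tp'].round(4))
s=dict(np.load('pics/top0.npz'))
z=np.array([(68,125),(75,100),(95,78),(125,67),(155,75),(178,92)],float)
print('top',fit(s,z/6.5+[160,125]-.42,.1685))
z=np.array([(480,120),(485,95),(505,72),(550,62),(600,66),(625,85),(630,110)],float)-[390,0]
s=dict(np.load('pics/side0.npz'))
q=onplane(s,(z/6.5+[165,195]-.42),.172); print('side x mid',(q[[0,1,-1,-2],0].mean()).round(4), q[:,:2].round(4).tolist())
E
```

```text
wrist (array([0.6268, 0.1061]), array([0.6266, 0.105 , 0.0209]), np.float64(1.05))
cap top ring [ 0.5546 -0.0097  0.2737] tcp [ 0.5537 -0.0093  0.2694]
top (array([0.6281, 0.1062]), array([0.6288, 0.1063, 0.0194]), np.float64(0.59))
side x mid 0.6265 [[0.6453, 0.1152], [0.6463, 0.1015], [0.643, 0.0883], [0.6313, 0.0819], [0.617, 0.0834], [0.6087, 0.0939], [0.6055, 0.1077]]
```

```bash
python3 -m inch '[{"linear":[0.3,0.3,0],"twist":0,"gripper":0},{"linear":[0.6,0.6,0],"twist":0,"gripper":0},{"linear":[0.73,0.95,0],"twist":0,"gripper":0},{"linear":[0.73,0.95,0],"twist":0,"gripper":0},{"linear":[0.73,0.95,0],"twist":0,"gripper":0},{"linear":[0.73,0.95,0],"twist":0,"gripper":0}]'
python3 -m inch '[{"linear":[0,0.19,0],"twist":0,"gripper":0},{"linear":[0,0.19,0],"twist":0,"gripper":0},{"linear":[0,0.19,0],"twist":0,"gripper":0},{"linear":[0,0.19,0],"twist":0,"gripper":0},{"linear":[0,0.19,0],"twist":0,"gripper":0}]'
python3 - <<'E'
from h import *
s=snap('side','s5.png'); print(s['obs']['tool_pos'],s['obs']['wrist_force'])
t=snap('top','t5.png')
a=cv2.resize(s['image'][110:250,130:250,::-1],(400,466)); b=cv2.resize(t['image'][100:220,120:240,::-1],(400,400)); b=np.vstack([b,np.zeros((66,400,3),np.uint8)])
cv2.imwrite('pics/z5.png',np.hstack([a,b]))
E
```

```text
time: 5.78
tool_pos: [0.6271, 0.0851, 0.2712]
ee_rot: [3.141, 0.002, 0.543]
wrist_force: [-0.5, -0.9, -4.9]
width: 0.0302
time: 6.2
tool_pos: [0.6274, 0.1041, 0.2719]
ee_rot: [3.141, -0.0, 0.542]
wrist_force: [0.4, 0.3, -4.9]
width: 0.0305
[0.62744935 0.10406138 0.27187186] [ 0.41957061  0.2799826  -4.8994345 ]
```

View pics/z5.png

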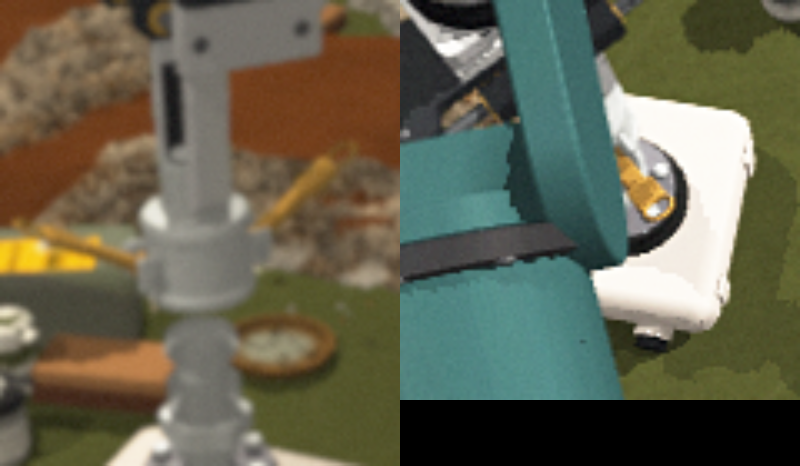

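```bash
python3 -m inch '[{"linear":[0,0.01,-0.15],"twist":0,"gripper":0},{"linear":[0,0.01,-0.25],"twist":0,"gripper":0},{"linear":[0,0.01,-0.25],"twist":0,"gripper":0},{"linear":[0,0.01,-0.25],"twist":0,"gripper":0}]'
python3 -m inch '[{"linear":[0,0,-0.03],"twist":0,"gripper":0},{"linear":[0,0,-0.05],"twist":0,"gripper":0},{"linear":[0,0,-0.05],"twist":0,"gripper":0}]'
python3 -m inch '[{"linear":[0,0,-0.02],"twist":0,"gripper":0},{"linear":[0,0,-0.04],"twist":0,"gripper":0},{"linear":[0,0,-0.04],"twist":0,"gripper":0}]'
```

```text
time: 6.63
tool_pos: [0.6273, 0.1064, 0.2453]
ee_rot: [-3.141, 0.002, 0.544]
wrist_force: [-0.7, 0.2, -4.5]
width: 0.0304
time: 6.88
tool_pos: [0.6277, 0.1066, 0.2415]
ee_rot: [3.141, -0.0, 0.544]
wrist_force: [0.2, 0.3, -3.4]
width: 0.0302
time: 7.13
tool_pos: [0.6278, 0.1067, 0.2374]
ee_rot: [3.141, -0.001, 0.544]
wrist_force: [1.3, 0.6, -3.4]
width: 0.0303
```

```bash
python3 -m inch '[{"linear":[0.005,0,-0.03],"twist":0,"gripper":0},{"linear":[0.005,0,-0.06],"twist":0,"gripper":0},{"linear":[0.005,0,-0.06],"twist":0,"gripper":0}]'
python3 -m inch '[{"linear":[0,0,-0.03],"twist":0,"gripper":0},{"linear":[0,0,-0.06],"twist":0,"gripper":0},{"linear":[0,0,-0.06],"twist":0,"gripper":0}]'
python3 -m inch '[{"linear":[0,0,-0.03],"twist":0,"gripper":0},{"linear":[0,0,-0.06],"twist":0,"gripper":0},{"linear":[0,0,-0.06],"twist":0,"gripper":0}]'
```

```text
time: 7.38
tool_pos: [0.628, 0.1067, 0.2305]
ee_rot: [-3.141, 0.001, 0.544]
wrist_force: [1.2, 0.4, -4.2]
width: 0.0304
time: 7.63
tool_pos: [0.6279, 0.1067, 0.2245]
ee_rot: [-3.141, 0.001, 0.544]
wrist_force: [-0.0, 0.6, -4.1]
width: 0.0305
time: 7.88
tool_pos: [0.6279, 0.1066, 0.2186]
ee_rot: [-3.141, 0.001, 0.544]
wrist_force: [0.9, 1.2, -4.5]
width: 0.0305
```

```bash
python3 -m inch '[{"linear":[0,0,-0.03],"twist":0,"gripper":0},{"linear":[0,0,-0.06],"twist":0,"gripper":0},{"linear":[0,0,-0.06],"twist":0,"gripper":0}]'
python3 -m inch '[{"linear":[0,0,-0.02],"twist":0,"gripper":0},{"linear":[0,0,-0.04],"twist":0,"gripper":0},{"linear":[0,0,-0.04],"twist":0,"gripper":0}]'
python3 -m inch '[{"linear":[0,0,-0.01],"twist":0,"gripper":0},{"linear":[0,0,-0.03],"twist":0,"gripper":0},{"linear":[0,0,-0.03],"twist":0,"gripper":0}]'
```

```text
time: 8.13
tool_pos: [0.6281, 0.1069, 0.2131]
ee_rot: [-3.141, -0.0, 0.544]
wrist_force: [0.1, 2.0, -2.4]
width: 0.0304
time: 8.38
tool_pos: [0.6282, 0.107, 0.2105]
ee_rot: [3.142, -0.001, 0.544]
wrist_force: [-0.9, 3.1, 2.1]
width: 0.0307
time: 8.63
tool_pos: [0.6283, 0.1068, 0.2076]
ee_rot: [3.141, -0.002, 0.544]
wrist_force: [-1.5, 3.2, 4.4]
width: 0.0303
```

```bash
python3 -m inch '[{"linear":[-0.003,0.007,-0.01],"twist":0,"gripper":0},{"linear":[-0.003,0.007,-0.03],"twist":0,"gripper":0},{"linear":[-0.003,0.007,-0.03],"twist":0,"gripper":0}]'
python3 -m inch '[{"linear":[0,0,-0.01],"twist":0,"gripper":0},{"linear":[0,0,-0.03],"twist":0,"gripper":0},{"linear":[0,0,-0.03],"twist":0,"gripper":0}]'
```

```text
time: 8.88
tool_pos: [0.6284, 0.1069, 0.2054]
ee_rot: [3.139, -0.002, 0.544]
wrist_force: [-3.1, 1.7, 7.6]
width: 0.0302
time: 9.13
tool_pos: [0.6284, 0.1069, 0.2033]
ee_rot: [3.139, -0.003, 0.544]
wrist_force: [-3.1, 1.5, 10.2]
width: 0.0303
```

```bash
python3 -m inch '[{"linear":[-0.005,0,-0.01],"twist":0,"gripper":0},{"linear":[-0.005,0,-0.03],"twist":0,"gripper":0},{"linear":[-0.005,0,-0.03],"twist":0,"gripper":0}]'
python3 -m inch '[{"linear":[0,0,-0.01],"twist":0,"gripper":0},{"linear":[0,0,-0.03],"twist":0,"gripper":0},{"linear":[0,0,-0.03],"twist":0,"gripper":0}]'
```

```text
time: 9.38
tool_pos: [0.6283, 0.1069, 0.2016]
ee_rot: [3.138, -0.005, 0.544]
wrist_force: [-3.5, 1.8, 13.1]
width: 0.0301
time: 9.63
tool_pos: [0.6283, 0.1069, 0.1998]
ee_rot: [3.138, -0.006, 0.544]
wrist_force: [-5.6, 0.7, 15.7]
width: 0.0306
```

```bash
python3 -m inch '[{"linear":[-0.01,0,-0.01],"twist":0,"gripper":0},{"linear":[-0.01,0,-0.03],"twist":0,"gripper":0},{"linear":[-0.01,0,-0.03],"twist":0,"gripper":0}]'
python3 -m inch '[{"linear":[0,0,-0.01],"twist":0,"gripper":0},{"linear":[0,0,-0.02],"twist":0,"gripper":0},{"linear":[0,0,-0.02],"twist":0,"gripper":0},{"linear":[0,0,-0.02],"twist":0,"gripper":0}]'
python3 - <<'E'
from h import *
s=snap('side','s6.png'); print(s['obs']['tool_pos'],s['obs']['wrist_force'])
cv2.imwrite('pics/z6.png',cv2.resize(s['image'][110:300,120:260,::-1],(440,597),interpolation=cv2.INTER_CUBIC))
E
```

```text
time: 9.88
tool_pos: [0.6281, 0.1068, 0.1981]
ee_rot: [3.136, -0.008, 0.544]
wrist_force: [-4.1, 1.3, 17.9]
width: 0.0307
time: 10.22
tool_pos: [0.6281, 0.1068, 0.1974]
ee_rot: [3.136, -0.009, 0.544]
wrist_force: [-6.8, 1.1, 21.4]
width: 0.03
[0.62805086 0.10678422 0.19736666] [-6.82170786  1.10708227 21.41683308]
```

View pics/z6.png

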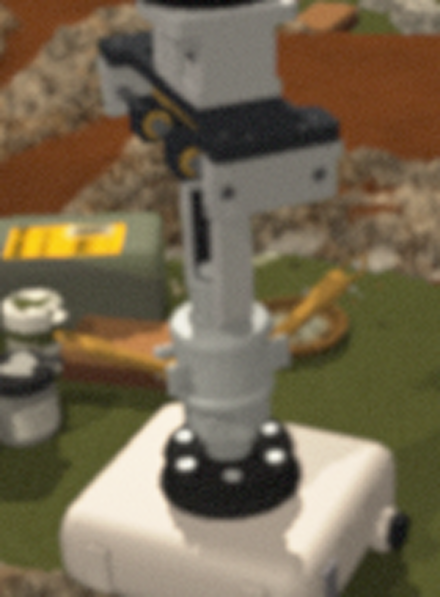

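```bash
python3 -m inch '[{"linear":[0,0,-0.01],"twist":0,"gripper":0},{"linear":[0,0,-0.015],"twist":0,"gripper":0},{"linear":[0,0,-0.015],"twist":0,"gripper":0},{"linear":[0,0,-0.015],"twist":0,"gripper":0}]'
python3 - <<'E'
from h import *
s=snap('side','s7.png');s=snap('wrist','w7.png'); print(s['obs']['tool_pos'],s['obs']['wrist_force'],s['obs']['wrist_torque'])
E
```

```text
time: 10.6
tool_pos: [0.6281, 0.1068, 0.1966]
ee_rot: [3.136, -0.009, 0.544]
wrist_force: [-6.7, -0.1, 22.4]
width: 0.0306
[0.62805937 0.10678694 0.19662441] [-6.49046970e+00 -1.78888213e-02  2.16950287e+01] [ 0.30395535  1.29038472 -0.00992613]
```

View pics/w7.png

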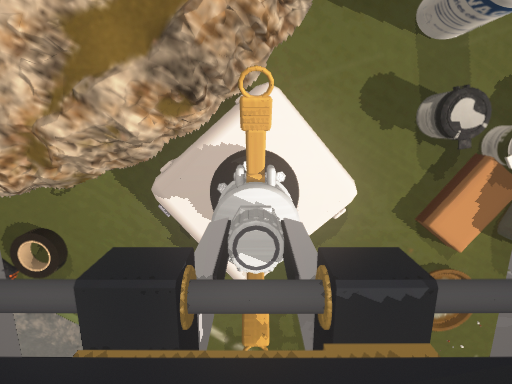

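```bash
python3 -m inch '[{"linear":[-0.005,0,-0.01],"twist":0,"gripper":0},{"linear":[-0.005,0,-0.02],"twist":0,"gripper":0},{"linear":[-0.005,0,-0.02],"twist":0,"gripper":0},{"linear":[-0.005,0,-0.02],"twist":0,"gripper":0}]'
python3 -m inch '[{"linear":[0,0,-0.01],"twist":0,"gripper":0},{"linear":[0,0,-0.02],"twist":0,"gripper":0},{"linear":[0,0,-0.02],"twist":0,"gripper":0},{"linear":[0,0,-0.02],"twist":0,"gripper":0}]'
```

```text
time: 11.03
tool_pos: [0.628, 0.1068, 0.1963]
ee_rot: [3.134, -0.012, 0.544]
wrist_force: [-7.3, 0.9, 26.7]
width: 0.0303
time: 11.37
tool_pos: [0.628, 0.1068, 0.1963]
ee_rot: [3.134, -0.013, 0.544]
wrist_force: [-9.3, -0.3, 30.8]
width: 0.0306
```

```bash
python3 -m inch '[{"linear":[0.01,0,0.03],"twist":0,"gripper":0},{"linear":[0.02,0,0.06],"twist":0,"gripper":0},{"linear":[0.02,0,0.1],"twist":0,"gripper":0},{"linear":[0.02,0,0.1],"twist":0,"gripper":0},{"linear":[0.02,0,0.1],"twist":0,"gripper":0}]'
python3 -m inch '[{"linear":[0,0,0.03],"twist":0,"gripper":0},{"linear":[0,0,0.03],"twist":0,"gripper":0},{"linear":[0,0,0.03],"twist":0,"gripper":0}]'
```

```text
time: 11.78
tool_pos: [0.6283, 0.1068, 0.1995]
ee_rot: [3.138, -0.005, 0.544]
wrist_force: [-5.8, 1.6, 15.7]
width: 0.0306
time: 12.03
tool_pos: [0.6283, 0.1068, 0.201]
ee_rot: [3.139, -0.003, 0.544]
wrist_force: [-5.0, 1.7, 11.5]
width: 0.0304
```

```bash
python3 -m inch '[{"linear":[0,0,0.04],"twist":0,"gripper":0},{"linear":[0,0,0.06],"twist":0,"gripper":0},{"linear":[0,0,0.06],"twist":0,"gripper":0}]'
python3 -m inch '[{"linear":[0,0,0.03],"twist":0,"gripper":0},{"linear":[0,0,0.03],"twist":0,"gripper":0},{"linear":[0,0,0.03],"twist":0,"gripper":0}]'
```

```text
time: 12.28
tool_pos: [0.6282, 0.1068, 0.2042]
ee_rot: [3.14, -0.001, 0.544]
wrist_force: [-1.5, 1.1, 3.8]
width: 0.0306
time: 12.53
tool_pos: [0.6282, 0.1069, 0.2055]
ee_rot: [3.141, -0.0, 0.544]
wrist_force: [-0.4, 0.8, 0.7]
width: 0.0302
```

```bash
python3 -m inch '[{"linear":[0,0,0.01],"twist":0,"gripper":0.6},{"linear":[0,0,0.02],"twist":0,"gripper":0.6},{"linear":[0,0,0.02],"twist":0,"gripper":0.6},{"linear":[0,0,0.02],"twist":0,"gripper":0.6},{"linear":[0,0,0.02],"twist":0,"gripper":0.6}]'
python3 -m inch '[{"linear":[0,0,0.2],"twist":0,"gripper":0.6},{"linear":[0,0,0.5],"twist":0,"gripper":0.6},{"linear":[0,0,0.8],"twist":0,"gripper":0.6},{"linear":[0,0,0.8],"twist":0,"gripper":0.6},{"linear":[0,0,0.8],"twist":0,"gripper":0.6}]'
python3 - <<'E'
from h import *
s=snap('wrist','w8.png');print(s['obs']['tool_pos'],s['obs']['wrist_force'])
t=snap('side','s8.png')
cv2.imwrite('pics/z8.png',cv2.resize(t['image'][130:320,120:260,::-1],(440,597),interpolation=cv2.INTER_CUBIC))
E
```

```text
time: 12.95
tool_pos: [0.6277, 0.1071, 0.2075]
ee_rot: [-3.141, 0.001, 0.544]
wrist_force: [-0.3, -0.2, -0.7]
width: 0.0561
time: 13.37
tool_pos: [0.6287, 0.1073, 0.2909]
ee_rot: [3.139, -0.005, 0.544]
wrist_force: [-0.1, 0.9, 0.3]
width: 0.0561
[0.628708   0.10732906 0.2909098 ] [-0.12880534  0.92180164  0.2531569 ]
```

View pics/w8.png

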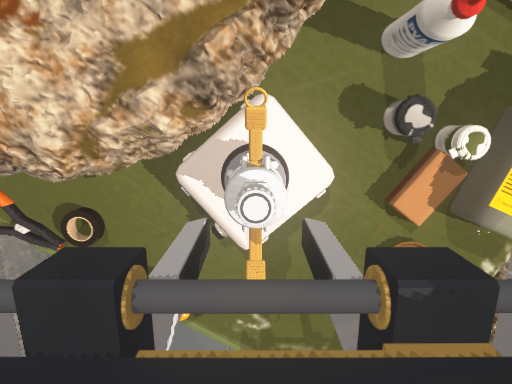

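View pics/z8.png

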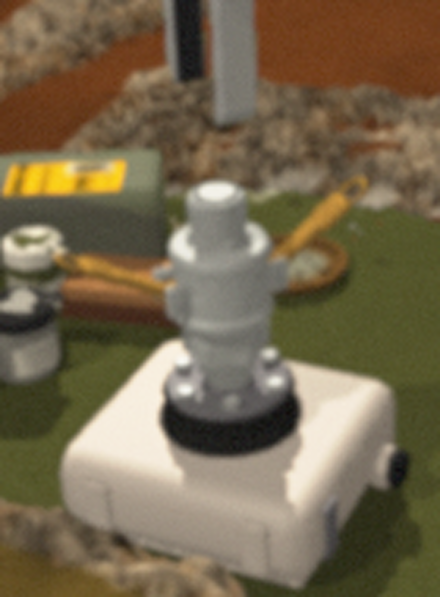

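```bash
python3 -m inch '[{"linear":[-0.3,-0.18,0],"twist":0,"gripper":0},{"linear":[-0.59,-0.355,0],"twist":0,"gripper":0},{"linear":[-0.59,-0.355,0],"twist":0,"gripper":0},{"linear":[-0.59,-0.355,-0.3],"twist":0,"gripper":0},{"linear":[-0.59,-0.355,-0.5],"twist":0,"gripper":0},{"linear":[-0.59,-0.355,-0.6],"twist":0,"gripper":0},{"linear":[-0.59,-0.355,-0.6],"twist":0,"gripper":0},{"linear":[-0.59,-0.355,-0.6],"twist":0,"gripper":0},{"linear":[-0.59,-0.355,-0.6],"twist":0,"gripper":0}]'
python3 - <<'E'
from h import *
s=snap('wrist','w9.png');print(s['obs']['tool_pos'],s['obs']['wrist_force'])
t=snap('side','s9.png')
cv2.imwrite('pics/z9.png',np.hstack([cv2.resize(t['image'][130:320,120:260,::-1],(300,407),interpolation=cv2.INTER_CUBIC),cv2.resize(s['image'][:,:,::-1],(490,407))]))
E
```

```text
time: 14.22
tool_pos: [0.5695, 0.0719, 0.229]
ee_rot: [3.141, -0.001, 0.544]
wrist_force: [-0.1, -0.6, -0.3]
width: 0.0014
[0.56950807 0.07193751 0.22895012] [-0.08507218 -0.59656558 -0.32941874]
```

View pics/z9.png

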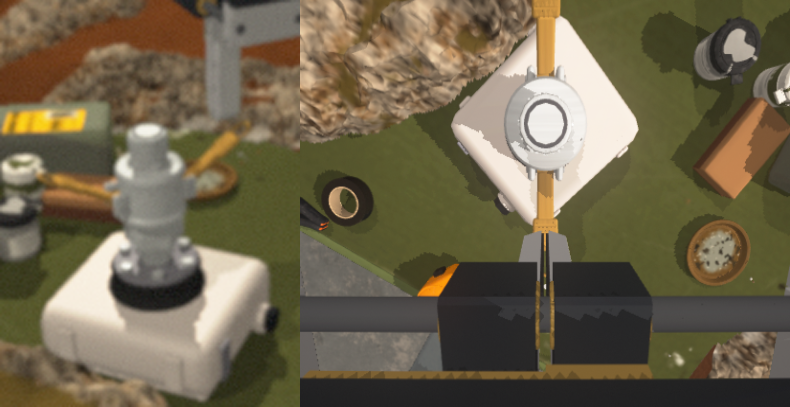

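```bash
python3 -m inch '[{"linear":[0,0,-0.1],"twist":0,"gripper":0},{"linear":[0,0,-0.2],"twist":0,"gripper":0},{"linear":[0,0,-0.2],"twist":0,"gripper":0}]'
python3 -m inch '[{"linear":[0,0,-0.05],"twist":0,"gripper":0},{"linear":[0,0,-0.1],"twist":0,"gripper":0},{"linear":[0,0,-0.1],"twist":0,"gripper":0}]'
python3 -m inch '[{"linear":[0,0,-0.05],"twist":0,"gripper":0},{"linear":[0,0,-0.1],"twist":0,"gripper":0},{"linear":[0,0,-0.15],"twist":0,"gripper":0},{"linear":[0,0,-0.15],"twist":0,"gripper":0}]'
python3 - <<'E'
from h import *
s=snap('wrist','w10.png');print(s['obs']['tool_pos'],s['obs']['wrist_force'])
t=snap('side','s10.png')
cv2.imwrite('pics/z10.png',np.hstack([cv2.resize(t['image'][130:320,120:260,::-1],(300,407),interpolation=cv2.INTER_CUBIC),cv2.resize(s['image'][:,:,::-1],(490,407))]))
E
```

```text
time: 14.57
tool_pos: [0.5681, 0.0712, 0.2061]
ee_rot: [-3.141, 0.003, 0.544]
wrist_force: [-1.5, -1.1, 3.2]
width: 0.0005
time: 14.82
tool_pos: [0.5687, 0.0717, 0.1972]
ee_rot: [-3.142, 0.0, 0.544]
wrist_force: [0.3, -1.0, 3.5]
width: 0.0007
time: 15.15
tool_pos: [0.5682, 0.0715, 0.1813]
ee_rot: [-3.141, 0.002, 0.544]
wrist_force: [-0.8, -1.2, 3.6]
width: 0.0005
[0.56824127 0.0715206  0.18134515] [-0.78148148 -1.21833295  3.60769898]
```

View pics/z10.png

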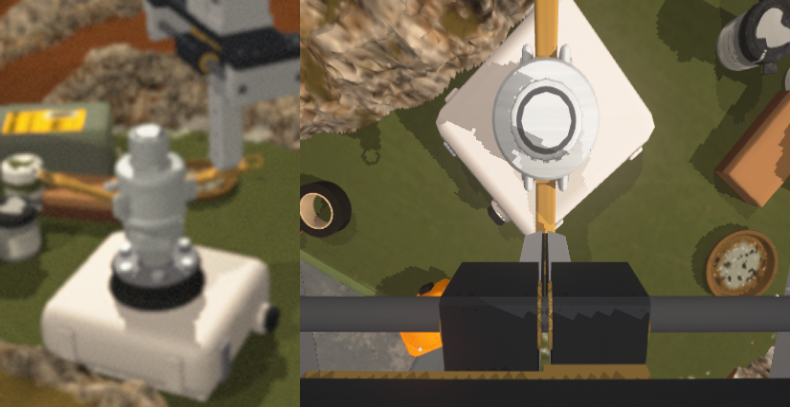

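```bash
python3 -m inch '[{"linear":[0,0,-0.05],"twist":0,"gripper":0},{"linear":[0,0,-0.1],"twist":0,"gripper":0},{"linear":[0,0,-0.1],"twist":0,"gripper":0}]'
python3 -m inch '[{"linear":[0,0,-0.05],"twist":0,"gripper":0},{"linear":[0,0,-0.1],"twist":0,"gripper":0},{"linear":[0,0,-0.1],"twist":0,"gripper":0}]'
python3 - <<'E'
from h import *
s=snap('wrist','w11.png');print(s['obs']['tool_pos'],s['obs']['wrist_force'])
t=snap('side','s11.png')
cv2.imwrite('pics/z11.png',np.hstack([cv2.resize(t['image'][130:320,120:260,::-1],(300,407),interpolation=cv2.INTER_CUBIC),cv2.resize(s['image'][:,:,::-1],(490,407))]))
E
```

```text
time: 15.5
tool_pos: [0.5689, 0.0718, 0.1724]
ee_rot: [-3.142, -0.0, 0.544]
wrist_force: [-0.4, -1.0, 4.4]
width: 0.0005
time: 15.75
tool_pos: [0.5698, 0.0724, 0.1632]
ee_rot: [3.141, -0.003, 0.544]
wrist_force: [1.1, 0.0, 5.7]
width: 0.0006
[0.56975298 0.07238796 0.16315335] [1.12110351 0.01445538 5.67834392]
```

View pics/z11.png

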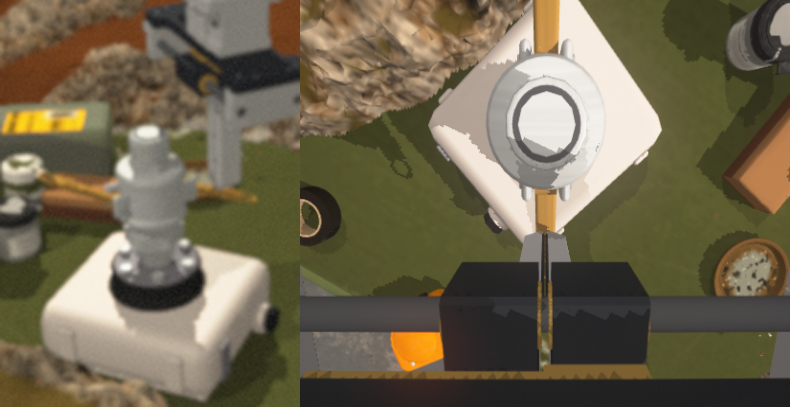

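```bash
python3 -m inch '[{"linear":[0,0,-0.04],"twist":0,"gripper":0},{"linear":[0.01,0.006,-0.07],"twist":0,"gripper":0},{"linear":[0.01,0.006,-0.07],"twist":0,"gripper":0}]'
python3 -m inch '[{"linear":[0.02,0.012,-0.03],"twist":0,"gripper":0},{"linear":[0.03,0.018,-0.06],"twist":0,"gripper":0},{"linear":[0.03,0.018,-0.06],"twist":0,"gripper":0}]'
python3 -m inch '[{"linear":[0.03,0.018,-0.03],"twist":0,"gripper":0},{"linear":[0.05,0.03,-0.05],"twist":0,"gripper":0},{"linear":[0.05,0.03,-0.05],"twist":0,"gripper":0}]'
python3 - <<'E'
from h import *
s=snap('wrist','w12.png');print(s['obs']['tool_pos'],s['obs']['wrist_force'])
t=snap('side','s12.png')
cv2.imwrite('pics/z12.png',np.hstack([cv2.resize(t['image'][130:320,120:260,::-1],(300,407),interpolation=cv2.INTER_CUBIC),cv2.resize(s['image'][:,:,::-1],(490,407))]))
E
```

```text
time: 16.1
tool_pos: [0.5706, 0.0728, 0.1565]
ee_rot: [3.141, -0.002, 0.544]
wrist_force: [0.4, -0.3, 4.6]
width: 0.0001
time: 16.35
tool_pos: [0.573, 0.0743, 0.15]
ee_rot: [3.141, -0.0, 0.544]
wrist_force: [-0.3, 0.6, 4.2]
width: 0.0005
time: 16.6
tool_pos: [0.5774, 0.077, 0.1446]
ee_rot: [-3.141, 0.002, 0.544]
wrist_force: [-2.9, -1.0, 6.7]
width: 0.0006
[0.57738447 0.07697471 0.14464865] [-2.94468355 -0.96776707  6.73799961]
```

View pics/z12.png

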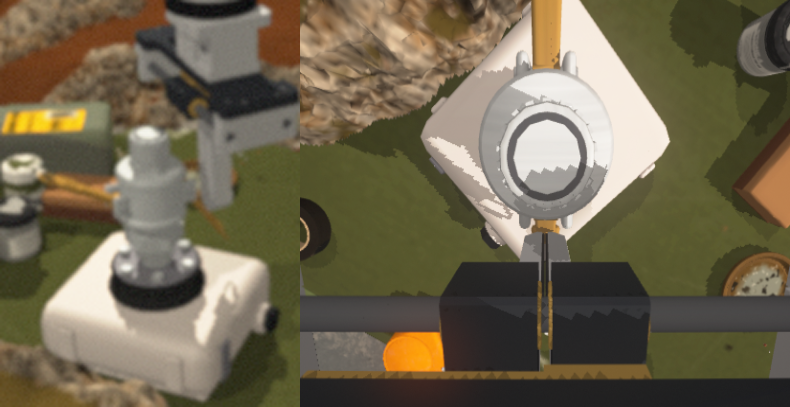

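```bash
python3 -m inch '[{"linear":[0.02,0.012,0],"twist":0,"gripper":0},{"linear":[0.04,0.024,0],"twist":0,"gripper":0},{"linear":[0.04,0.024,0],"twist":0,"gripper":0}]'
python3 -m inch '[{"linear":[0.02,0.012,0],"twist":0,"gripper":0},{"linear":[0.04,0.024,0],"twist":0,"gripper":0},{"linear":[0.04,0.024,0],"twist":0,"gripper":0}]'
python3 -m inch '[{"linear":[0.02,0.012,0],"twist":0,"gripper":0},{"linear":[0.03,0.018,0],"twist":0,"gripper":0},{"linear":[0.03,0.018,0],"twist":0,"gripper":0}]'
```

```text
time: 16.95
tool_pos: [0.5809, 0.0792, 0.144]
ee_rot: [-3.141, 0.003, 0.544]
wrist_force: [-3.8, -2.0, 2.1]
width: 0.0005
time: 17.2
tool_pos: [0.5846, 0.0815, 0.1432]
ee_rot: [-3.14, 0.004, 0.544]
wrist_force: [-4.5, -2.7, 1.0]
width: 0.0001
time: 17.45
tool_pos: [0.5861, 0.0824, 0.1427]
ee_rot: [-3.14, 0.009, 0.544]
wrist_force: [-6.9, -4.7, -0.1]
width: 0.0001
```

```bash
python3 -m inch '[{"linear":[0.02,0.012,0],"twist":0,"gripper":0},{"linear":[0.03,0.018,0],"twist":0,"gripper":0},{"linear":[0.03,0.018,0],"twist":0,"gripper":0}]'
python3 - <<'E'
from h import *
s=snap('wrist','w13.png');print(s['obs']['tool_pos'],s['obs']['wrist_force'])
t=snap('side','s13.png')
cv2.imwrite('pics/z13.png',np.hstack([cv2.resize(t['image'][130:320,120:260,::-1],(300,407),interpolation=cv2.INTER_CUBIC),cv2.resize(s['image'][:,:,::-1],(490,407))]))
E
```

```text
time: 17.7
tool_pos: [0.5867, 0.0828, 0.142]
ee_rot: [-3.139, 0.016, 0.543]
wrist_force: [-12.9, -9.1, 1.7]
width: 0.0004
[0.58673864 0.08279737 0.1419506 ] [-12.86904207  -9.07994857   1.72428077]
```

View pics/z13.png

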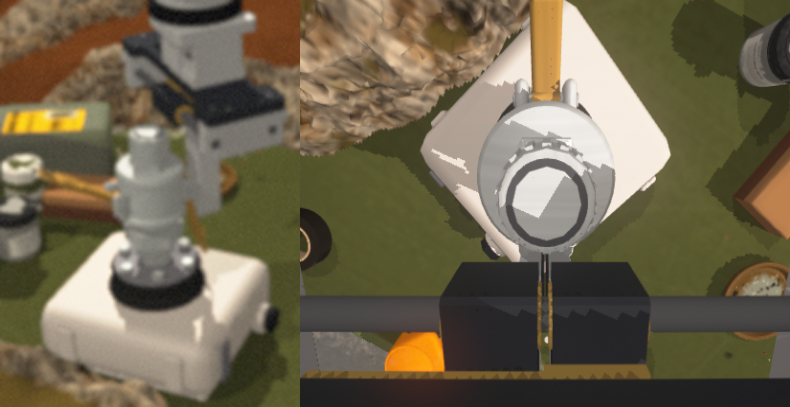

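```bash
python3 -m inch '[{"linear":[-0.1,-0.06,0],"twist":0,"gripper":0},{"linear":[-0.3,-0.18,0],"twist":0,"gripper":0},{"linear":[-0.3,-0.18,0.3],"twist":0,"gripper":0},{"linear":[-0.3,-0.18,0.7],"twist":0,"gripper":0},{"linear":[-0.3,-0.18,1],"twist":0,"gripper":0},{"linear":[-0.3,-0.18,1],"twist":0,"gripper":0},{"linear":[-0.3,-0.18,1],"twist":0,"gripper":0}]'
python3 - <<'E'
from h import *
s=snap('wrist','w14.png');print(s['obs']['tool_pos'],s['obs']['wrist_force'])
t=snap('side','s14.png')
cv2.imwrite('pics/z14.png',np.hstack([cv2.resize(t['image'][170:300,140:250,::-1],(344,407),interpolation=cv2.INTER_CUBIC),cv2.resize(s['image'][:,:,::-1],(450,407))]))
E
```

```text
time: 18.38
tool_pos: [0.5638, 0.0682, 0.2478]
ee_rot: [3.139, -0.007, 0.545]
wrist_force: [0.1, -0.0, 0.5]
width: 0.0004
[0.56378297 0.06824496 0.24778904] [ 0.07656889 -0.04713037  0.48672172]
```

View pics/z14.png

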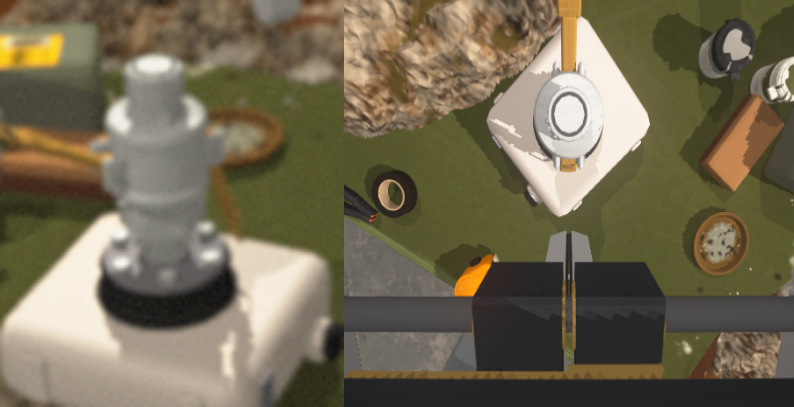

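```bash
cat >> h.py <<'E'
def overlay(n,sgn,fn,box,C=(.6281,.1069),z0=.1357,sc=6):
    s=dict(np.load(f'pics/{n}.npz')); im=s['image'][:,:,::-1]; a,b,c,d=box
    big=cv2.resize(im[b:d,a:c],None,fx=sc,fy=sc,interpolation=cv2.INTER_CUBIC)
    u=np.array([np.cos(np.radians(31.2)),np.sin(np.radians(31.2))])*sgn
    if 'rvec' in s: rv,tv=s['rvec'].astype(float),s['tvec'].astype(float)
    else:
        Rw,t=pose(s); rv=cv2.Rodrigues(Rw.T)[0]; tv=-Rw.T@t
    for ph,col in ((-75,(0,0,255)),(-65,(255,0,0)),(-50,(255,0,255))):
        for dd in (.03,.048,.059):
            r=.0295+dd*np.cos(np.radians(ph)); h=dd*np.sin(np.radians(ph))
            X=np.array([[C[0]+u[0]*r,C[1]+u[1]*r,z0+.02+h]])
            p=cv2.projectPoints(X,rv,tv,s['mtx'].astype(float),np.array([float(s['k1']),0,0,0]))[0].ravel()
            q=((p-[a,b]+.5)*sc).astype(int); cv2.circle(big,tuple(int(i) for i in q),3,col,-1)
    cv2.imwrite('pics/'+fn,big)
E
python3 - <<'E'
from h import *
overlay('s14',-1,'ov14.png',(165,185,255,275))
E
```

```text
(no output)
```

View pics/ov14.png

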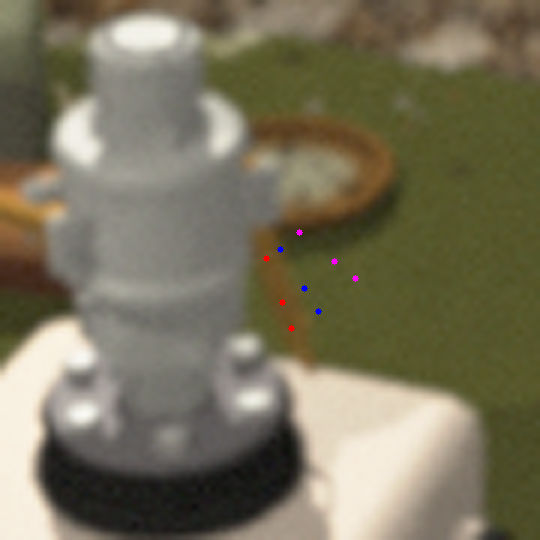

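```bash
python3 -m inch '[{"linear":[0,0,0.3],"twist":0,"gripper":0},{"linear":[0.1,0.06,0.5],"twist":0,"gripper":0},{"linear":[0.4,0.24,0.5],"twist":0,"gripper":0},{"linear":[0.7,0.43,0.5],"twist":0,"gripper":0},{"linear":[0.9,0.55,0.5],"twist":0,"gripper":0},{"linear":[0.9,0.55,0.5],"twist":0,"gripper":0},{"linear":[0.9,0.55,0.5],"twist":0,"gripper":0}]'
python3 - <<'E'
from bench import robot
p=robot.get_obs()['tool_pos'];print(p,.6281+.069*.857-p[0],.1069+.069*.515-p[1])
E
```

```text
time: 19.07
tool_pos: [0.652, 0.1233, 0.2905]
ee_rot: [-3.139, 0.006, 0.545]
wrist_force: [-0.9, 0.8, -0.0]
width: 0.0005
[0.6519598  0.12326035 0.29053091] 0.03527319543710028 0.019174653772509168
```

```bash
python3 -m inch '[{"linear":[0.34,0.19,0],"twist":0,"gripper":0},{"linear":[0.34,0.19,0],"twist":0,"gripper":0},{"linear":[0.34,0.19,-0.3],"twist":0,"gripper":0},{"linear":[0.34,0.19,-0.6],"twist":0,"gripper":0},{"linear":[0.34,0.19,-0.6],"twist":0,"gripper":0},{"linear":[0.34,0.19,-0.6],"twist":0,"gripper":0},{"linear":[0.34,0.19,-0.6],"twist":0,"gripper":0}]'
python3 - <<'E'
from h import *
s=snap('wrist','w15.png');p=s['obs']['tool_pos'];print(p,s['obs']['wrist_force'],.6281+.069*.857-p[0],.1069+.069*.515-p[1])
t=snap('side','s15.png')
cv2.imwrite('pics/z15.png',np.hstack([cv2.resize(t['image'][130:320,100:240,::-1],(300,407),interpolation=cv2.INTER_CUBIC),cv2.resize(s['image'][:,:,::-1],(490,407))]))
E
```

```text
time: 19.65
tool_pos: [0.6859, 0.1412, 0.2372]
ee_rot: [3.14, -0.002, 0.544]
wrist_force: [0.4, 0.1, 0.4]
width: 0.0006
[0.68587472 0.1412086  0.23717234] [0.37951378 0.13534899 0.43741476] 0.0013582794838700174 0.0012263981346557762
```

View pics/z15.png

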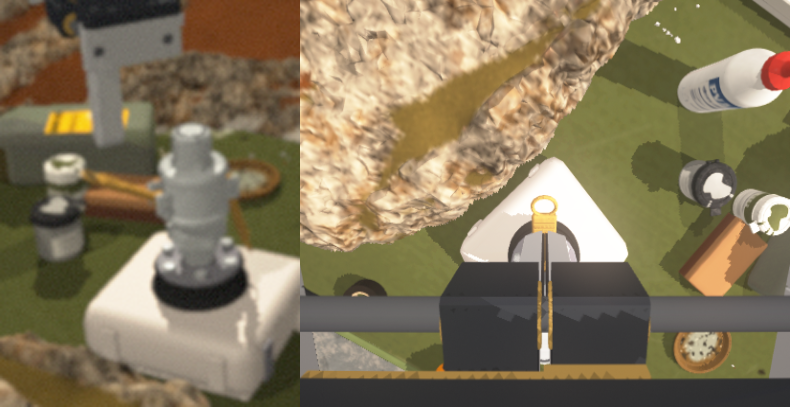

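```bash
python3 -m inch '[{"linear":[0.008,0.006,-0.15],"twist":0,"gripper":0},{"linear":[0.008,0.006,-0.3],"twist":0,"gripper":0},{"linear":[0.008,0.006,-0.3],"twist":0,"gripper":0}]'
python3 -m inch '[{"linear":[0,0,-0.05],"twist":0,"gripper":0},{"linear":[0,0,-0.1],"twist":0,"gripper":0},{"linear":[0,0,-0.1],"twist":0,"gripper":0}]'
python3 -m inch '[{"linear":[0,0,-0.05],"twist":0,"gripper":0},{"linear":[0,0,-0.1],"twist":0,"gripper":0},{"linear":[0,0,-0.15],"twist":0,"gripper":0},{"linear":[0,0,-0.15],"twist":0,"gripper":0}]'
python3 - <<'E'
from h import *
s=snap('wrist','w16.png');p=s['obs']['tool_pos'];print(p,s['obs']['wrist_force'],np.hypot(p[0]-.6281,p[1]-.1069))
t=snap('side','s16.png')
cv2.imwrite('pics/z16.png',np.hstack([cv2.resize(t['image'][130:320,100:240,::-1],(300,407),interpolation=cv2.INTER_CUBIC),cv2.resize(s['image'][:,:,::-1],(490,407))]))
E
```

```text
time: 20.0
tool_pos: [0.6868, 0.1421, 0.2053]
ee_rot: [3.141, -0.001, 0.544]
wrist_force: [0.1, 0.5, 2.7]
width: 0.0006
time: 20.25
tool_pos: [0.6874, 0.1423, 0.1966]
ee_rot: [3.14, -0.003, 0.544]
wrist_force: [1.4, -0.1, 3.2]
width: 0.0004
time: 20.58
tool_pos: [0.6867, 0.1423, 0.1788]
ee_rot: [-3.141, 0.0, 0.544]
wrist_force: [2.2, 0.1, 3.4]
width: 0.0003
[0.68673088 0.1422507  0.17875287] [2.18391219 0.05866339 3.43507205] 0.06846350861733165
```

View pics/z16.png

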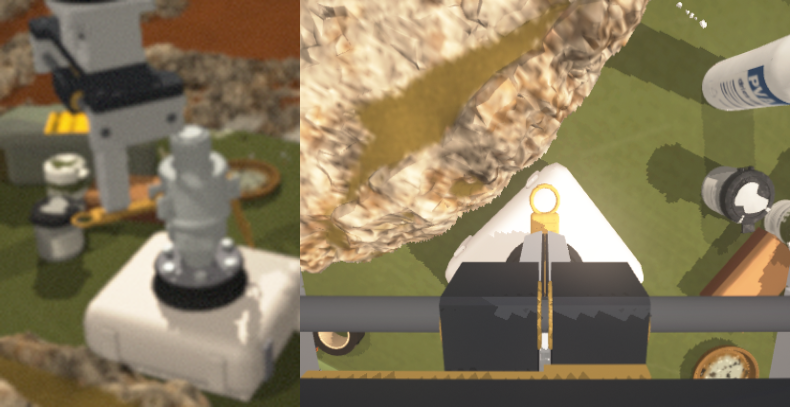

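```bash
python3 -m inch '[{"linear":[0,0,-0.05],"twist":0,"gripper":0},{"linear":[0,0,-0.09],"twist":0,"gripper":0},{"linear":[0,0,-0.09],"twist":0,"gripper":0}]'
python3 -m inch '[{"linear":[0,0,-0.04],"twist":0,"gripper":0},{"linear":[0,0,-0.08],"twist":0,"gripper":0},{"linear":[0,0,-0.08],"twist":0,"gripper":0}]'
python3 -m inch '[{"linear":[0,0,-0.04],"twist":0,"gripper":0},{"linear":[-0.01,-0.006,-0.06],"twist":0,"gripper":0},{"linear":[-0.01,-0.006,-0.06],"twist":0,"gripper":0}]'
python3 -m inch '[{"linear":[-0.02,-0.012,-0.03],"twist":0,"gripper":0},{"linear":[-0.03,-0.018,-0.06],"twist":0,"gripper":0},{"linear":[-0.03,-0.018,-0.06],"twist":0,"gripper":0}]'
python3 -m inch '[{"linear":[-0.03,-0.018,-0.03],"twist":0,"gripper":0},{"linear":[-0.05,-0.03,-0.05],"twist":0,"gripper":0},{"linear":[-0.05,-0.03,-0.05],"twist":0,"gripper":0}]'
python3 - <<'E'
from h import *
s=snap('wrist','w17.png');p=s['obs']['tool_pos'];print(p,s['obs']['wrist_force'],np.hypot(p[0]-.6281,p[1]-.1069))
t=snap('side','s17.png')
cv2.imwrite('pics/z17.png',np.hstack([cv2.resize(t['image'][130:320,100:240,::-1],(300,407),interpolation=cv2.INTER_CUBIC),cv2.resize(s['image'][:,:,::-1],(490,407))]))
E
```

```text
time: 20.93
tool_pos: [0.6865, 0.1421, 0.1705]
ee_rot: [-3.142, 0.001, 0.544]
wrist_force: [2.9, 1.2, 4.3]
width: 0.0006
time: 21.18
tool_pos: [0.6855, 0.1415, 0.1626]
ee_rot: [-3.141, 0.004, 0.544]
wrist_force: [0.9, 0.3, 5.4]
width: 0.0006
time: 21.43
tool_pos: [0.6849, 0.141, 0.1569]
ee_rot: [3.141, 0.002, 0.544]
wrist_force: [-0.2, -0.7, 5.2]
width: 0.0005
time: 21.68
tool_pos: [0.6822, 0.1394, 0.1511]
ee_rot: [3.141, 0.001, 0.544]
wrist_force: [0.8, -0.1, 4.8]
width: 0.0005
time: 21.93
tool_pos: [0.678, 0.1369, 0.1464]
ee_rot: [3.141, -0.002, 0.544]
wrist_force: [4.2, 1.2, 4.7]
width: 0.0001
[0.67801882 0.13688389 0.14638094] [4.17365101 1.24188612 4.73497528] 0.058231620082283435
```

View pics/z17.png

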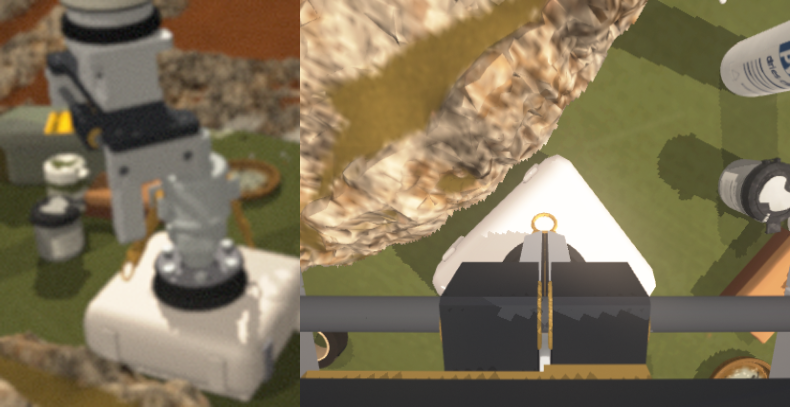

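```bash
python3 -m inch '[{"linear":[-0.02,-0.012,-0.01],"twist":0,"gripper":0},{"linear":[-0.04,-0.024,-0.01],"twist":0,"gripper":0},{"linear":[-0.04,-0.024,-0.01],"twist":0,"gripper":0}]'
python3 -m inch '[{"linear":[-0.02,-0.012,0],"twist":0,"gripper":0},{"linear":[-0.04,-0.024,0],"twist":0,"gripper":0},{"linear":[-0.04,-0.024,0],"twist":0,"gripper":0}]'
python3 -m inch '[{"linear":[-0.02,-0.012,0],"twist":0,"gripper":0},{"linear":[-0.03,-0.018,0],"twist":0,"gripper":0},{"linear":[-0.03,-0.018,0],"twist":0,"gripper":0}]'
```

```text
time: 22.28
tool_pos: [0.6737, 0.1344, 0.1447]
ee_rot: [3.141, -0.0, 0.544]
wrist_force: [3.4, 0.8, 2.1]
width: 0.0005
time: 22.53
tool_pos: [0.67, 0.1322, 0.144]
ee_rot: [-3.141, -0.001, 0.544]
wrist_force: [5.6, 2.4, 0.3]
width: 0.0006
time: 22.78
tool_pos: [0.6694, 0.1318, 0.1446]
ee_rot: [3.141, -0.008, 0.545]
wrist_force: [11.5, 5.9, -1.3]
width: 0.0005
```

```bash
python3 -m inch '[{"linear":[-0.02,-0.012,0],"twist":0,"gripper":0},{"linear":[-0.03,-0.018,0],"twist":0,"gripper":0},{"linear":[-0.03,-0.018,0],"twist":0,"gripper":0}]'
python3 -m inch '[{"linear":[0.1,0.06,0],"twist":0,"gripper":0},{"linear":[0.3,0.18,0],"twist":0,"gripper":0},{"linear":[0.3,0.18,0.3],"twist":0,"gripper":0},{"linear":[0.3,0.18,0.7],"twist":0,"gripper":0},{"linear":[0.3,0.18,1],"twist":0,"gripper":0},{"linear":[0.3,0.18,1],"twist":0,"gripper":0},{"linear":[0.3,0.18,1],"twist":0,"gripper":0}]'
python3 -m inch '[{"linear":[0,0,0.4],"twist":0,"gripper":0},{"linear":[0,0,0.5],"twist":0,"gripper":0},{"linear":[-0.3,-0.18,0.5],"twist":0,"gripper":0},{"linear":[-0.6,-0.36,0.5],"twist":0,"gripper":0},{"linear":[-0.9,-0.5,0.5],"twist":0,"gripper":0},{"linear":[-0.9,-0.5,0.5],"twist":0,"gripper":0}]'
python3 -m inch '[{"linear":[-0.3,-0.3,0.1],"twist":0,"gripper":0},{"linear":[-0.6,-0.6,0.1],"twist":0,"gripper":0},{"linear":[-0.7,-0.7,0.1],"twist":0,"gripper":0},{"linear":[-0.7,-0.7,0.1],"twist":0,"gripper":0},{"linear":[-0.7,-0.7,0.1],"twist":0,"gripper":0}]'
python3 - <<'E'
from h import *
for n in ('wrist','side','top'): s=snap(n,n[0]+'18.png')
print(s['obs']['tool_pos'],s['obs']['wrist_force'])
overlay('s18',1,'ov18.png',(145,185,235,275))
overlay('s18',-1,'ov18b.png',(145,185,235,275))
w=cv2.imread('pics/w18.png');
cv2.imwrite('pics/z18.png',np.hstack([cv2.resize(cv2.imread('pics/t18.png')[90:220,110:240],(400,400)),cv2.resize(w,(400,400))]))
E
```

```text
time: 23.03
tool_pos: [0.6689, 0.1315, 0.1453]
ee_rot: [3.14, -0.015, 0.545]
wrist_force: [17.2, 9.2, -3.2]
width: 0.0002
time: 23.62
tool_pos: [0.6933, 0.1459, 0.2464]
ee_rot: [3.141, 0.0, 0.544]
wrist_force: [0.7, 0.4, -0.7]
width: 0.0003
time: 24.12
tool_pos: [0.5985, 0.0941, 0.2935]
ee_rot: [-3.14, 0.007, 0.542]
wrist_force: [0.7, 0.1, -0.0]
width: 0.0007
time: 24.53
tool_pos: [0.5338, 0.026, 0.3052]
ee_rot: [3.141, -0.001, 0.543]
wrist_force: [-0.7, -0.3, -0.4]
width: 0.0005
[0.53436176 0.02693425 0.30449089] [-1.05224174 -0.01313001 -0.92396156]
```

View pics/z18.png

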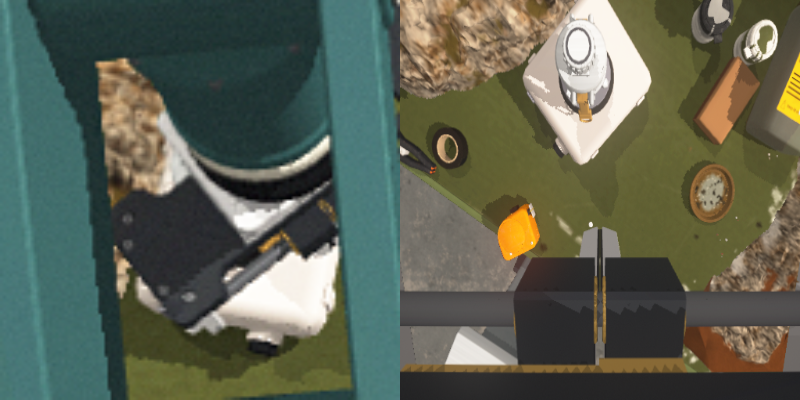

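View pics/ov18.png

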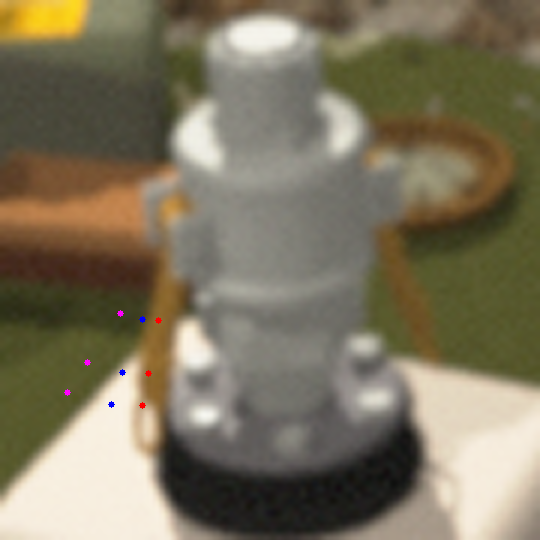

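View pics/ov18b.png

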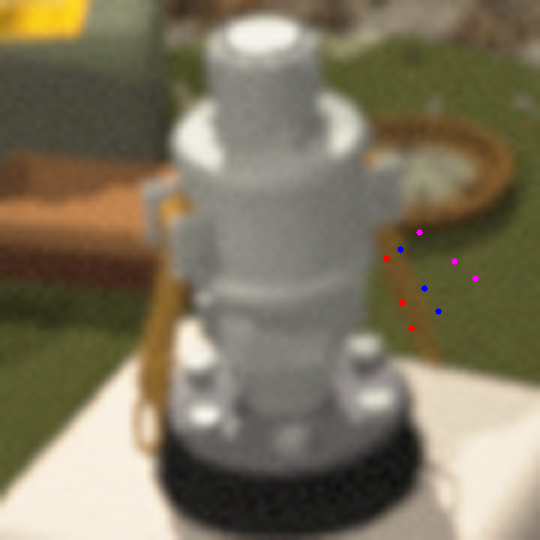

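```bash
python3 - <<'E'
from h import *
s=dict(np.load('pics/s18.npz')); P=cloud(s)
Q=P.reshape(-1,3); k=(np.hypot(Q[:,0]-.628,Q[:,1]-.107)<.013)&(Q[:,2]>.2)&(Q[:,2]<.225); print('cap top side',k.sum(),np.median(Q[k],0).round(4),np.percentile(Q[k][:,2],[50,90]).round(4))
s0=dict(np.load('pics/s8.npz')); Q=cloud(s0).reshape(-1,3); k=(np.hypot(Q[:,0]-.628,Q[:,1]-.107)<.013)&(Q[:,2]>.2)&(Q[:,2]<.225); print('before cams',np.median(Q[k],0).round(4),np.percentile(Q[k][:,2],[50,90]).round(4))
w=dict(np.load('pics/w18.npz')); Q=cloud(w).reshape(-1,3); k=(np.hypot(Q[:,0]-.628,Q[:,1]-.107)<.013)&(Q[:,2]>.195)&(Q[:,2]<.225); print('wrist',k.sum(),np.median(Q[k],0).round(4))
# orange tape + lid in side0 vs s18
a=dict(np.load('pics/side0.npz'))['image'];b=s['image']
for im in (a,b):
    h=cv2.cvtColor(im,cv2.COLOR_RGB2HSV); m=(abs(h[...,0].astype(int)-15)<6)&(h[...,1]>200)&(h[...,2]>200); m[:, :290]=0; m[:260]=0
    print('tape px',np.argwhere(m).mean(0)[::-1].round(1))
d=np.abs(a[195:230,195:235].astype(int)-b[195:230,195:235]).mean(); print('lid diff',d)
o=robot.get_obs();print(o['time'])
E
```

```text
cap top side 90 [0.6281 0.1095 0.2114] [0.2114 0.2126]
before cams [0.6283 0.1097 0.2113] [0.2113 0.212 ]
wrist 1009 [0.628  0.1069 0.2109]
tape px [321.9 280.9]
tape px [321.9 280.8]
lid diff 12.763571428571428
24.6833
```

```bash
python3 - <<'E'
from h import *
for f in ('w18','w14','w8','w4'):
    w=dict(np.load(f'pics/{f}.npz')); Q=cloud(w).reshape(-1,3); r=np.hypot(Q[:,0]-.628,Q[:,1]-.107)
    k=(r<.013)&(Q[:,2]>.195)&(Q[:,2]<.225); k2=(r<.05)&(r>.025)&(Q[:,2]>.08)&(Q[:,2]<.1); t=(r>.055)&(r<.08)&(Q[:,2]>.055)&(Q[:,2]<.067)
    print(f,np.median(Q[k],0).round(4) if k.any() else None,k2.sum(),np.percentile(Q[k2][:,2],[20,50,95]).round(4) if k2.any() else None,'tank top',np.median(Q[t][:,2]).round(4))
E
```

```text
w18 [0.628  0.1069 0.2109] 735 [0.0833 0.0867 0.0924] tank top 0.0605
w14 [0.6281 0.107  0.2111] 100 [0.0822 0.083  0.0867] tank top 0.0605
w8 [0.6283 0.1072 0.2108] 699 [0.0832 0.0867 0.0925] tank top 0.0604
w4 None 2029 [0.0863 0.0889 0.0942] tank top 0.0605
```

```bash
python3 - <<'E'
from h import *
for f,c,zt in (('w1',(.4547,-.1885),.076),('w2',(.4547,-.1885),.076),('w3',None,0),('w4',None,0),('w7',None,0),('w8',(.6281,.1069),None),('w9',(.6281,.1069),None),('w14',(.6281,.1069),None),('w18',(.6281,.1069),None)):
    w=dict(np.load(f'pics/{f}.npz')); 
    if c is None: c=w['tp'][:2]; zt=w['tp'][2]-.0717+.076
    Q=cloud(w).reshape(-1,3); r=np.hypot(Q[:,0]-c[0],Q[:,1]-c[1]); zc=zt or .211
    k=(r<.010)&(abs(Q[:,2]-zc)<.01); print(f,k.sum(),Q[k].mean(0).round(4),'expected',zt)
for f,c,zt in (('side0',(.4547,-.1885),.076),('s3',None,.2709+.0043),('s5',(.6274,.1041),.2719+.0043),('s7',(.6281,.1068),.1966+.0043),('s8',(.6281,.1069),None),('s9',(.6281,.1069),None),('s14',(.6281,.1069),None),('s18',(.6281,.1069),None)):
    if c is None: continue
    w=dict(np.load(f'pics/{f}.npz')); Q=cloud(w).reshape(-1,3); r=np.hypot(Q[:,0]-c[0],Q[:,1]-c[1]-.002); zc=zt or .211
    k=(r<.010)&(abs(Q[:,2]-zc)<.01); print(f,k.sum(),Q[k].mean(0).round(4) if k.any() else 0,'expected',zt)
E
```

```text
w1 299 [ 0.4548 -0.1885  0.0757] expected 0.076
w2 1060 [ 0.4548 -0.1884  0.0757] expected 0.076
w3 1052 [ 0.4747 -0.0979  0.2749] expected 0.27518245799374536
w4 1059 [ 0.5539 -0.0093  0.2732] expected 0.2737103977857643
w7 1067 [0.6282 0.1069 0.2004] expected 0.2009244109757772
w8 487 [0.6282 0.107  0.211 ] expected None
w9 1080 [0.6281 0.1069 0.211 ] expected None
w14 899 [0.6282 0.1069 0.2113] expected None
w18 606 [0.6281 0.1069 0.2111] expected None
side0 29 [ 0.4543 -0.1863  0.0763] expected 0.076
s5 22 [0.6323 0.1073 0.276 ] expected 0.2762
s7 22 [0.6322 0.1103 0.2004] expected 0.2009
s8 52 [0.6279 0.1097 0.2114] expected None
s9 56 [0.6279 0.1097 0.2114] expected None
s14 56 [0.6285 0.1096 0.2117] expected None
s18 58 [0.6281 0.1092 0.2117] expected None
```

The side view shows both handles hanging about 75° below level. The cap height didn't fall when the cams closed, though, so my estimate of the gap to home is only about 1.6 mm against the 2 mm limit. I'll press gently on the cap with closed fingers and measure again.

```bash
python3 -m inch '[{"linear":[0.3,0.3,0],"twist":0,"gripper":0},{"linear":[0.6,0.55,0],"twist":0,"gripper":0},{"linear":[0.94,0.8,0],"twist":0,"gripper":0},{"linear":[0.94,0.8,0],"twist":0,"gripper":0},{"linear":[0.94,0.8,-0.3],"twist":0,"gripper":0},{"linear":[0.94,0.8,-0.6],"twist":0,"gripper":0},{"linear":[0.94,0.8,-0.6],"twist":0,"gripper":0},{"linear":[0.94,0.8,-0.6],"twist":0,"gripper":0}]'
python3 -m inch '[{"linear":[0,0,-0.06],"twist":0,"gripper":0},{"linear":[0,0,-0.1],"twist":0,"gripper":0},{"linear":[0,0,-0.1],"twist":0,"gripper":0}]'
```

```text
time: 25.35
tool_pos: [0.6267, 0.107, 0.2417]
ee_rot: [-3.139, 0.006, 0.545]
wrist_force: [0.3, -0.2, 1.2]
width: 0.0004
time: 25.6
tool_pos: [0.6281, 0.1064, 0.2365]
ee_rot: [3.14, -0.002, 0.544]
wrist_force: [-0.1, 0.4, -0.5]
width: 0.0005
```

```bash
python3 -m inch '[{"linear":[0,0,-0.02],"twist":0,"gripper":0},{"linear":[0,0,-0.04],"twist":0,"gripper":0},{"linear":[0,0,-0.04],"twist":0,"gripper":0}]'
python3 -m inch '[{"linear":[0,0,-0.02],"twist":0,"gripper":0},{"linear":[0,0,-0.04],"twist":0,"gripper":0},{"linear":[0,0,-0.04],"twist":0,"gripper":0}]'
python3 -m inch '[{"linear":[0,0,-0.02],"twist":0,"gripper":0},{"linear":[0,0,-0.04],"twist":0,"gripper":0},{"linear":[0,0,-0.04],"twist":0,"gripper":0}]'
python3 -m inch '[{"linear":[0,0,-0.02],"twist":0,"gripper":0},{"linear":[0,0,-0.04],"twist":0,"gripper":0},{"linear":[0,0,-0.04],"twist":0,"gripper":0}]'
```

```text
time: 25.85
tool_pos: [0.628, 0.1063, 0.2321]
ee_rot: [3.141, -0.002, 0.544]
wrist_force: [0.3, -0.0, 3.2]
width: 0.0004
time: 26.1
tool_pos: [0.6279, 0.1062, 0.2296]
ee_rot: [3.14, -0.003, 0.544]
wrist_force: [-1.0, -1.9, 7.8]
width: 0.0005
time: 26.35
tool_pos: [0.628, 0.1062, 0.2274]
ee_rot: [3.139, -0.004, 0.544]
wrist_force: [-3.0, -0.8, 12.8]
width: 0.001
time: 26.6
tool_pos: [0.628, 0.1061, 0.225]
ee_rot: [3.138, -0.006, 0.544]
wrist_force: [-4.4, -1.2, 16.6]
width: 0.0007
```

```bash
python3 -m inch '[{"linear":[0,0,-0.02],"twist":0,"gripper":0},{"linear":[0,0,-0.04],"twist":0,"gripper":0},{"linear":[0,0,-0.04],"twist":0,"gripper":0}]'
python3 -m inch '[{"linear":[0,0,-0.02],"twist":0,"gripper":0},{"linear":[0,0,-0.03],"twist":0,"gripper":0},{"linear":[0,0,-0.03],"twist":0,"gripper":0}]'
python3 -m inch '[{"linear":[0,0,0.1],"twist":0,"gripper":0},{"linear":[0,0,0.2],"twist":0,"gripper":0},{"linear":[0,0,0.5],"twist":0,"gripper":0},{"linear":[0,0,0.8],"twist":0,"gripper":0},{"linear":[-0.3,-0.18,0.9],"twist":0,"gripper":0},{"linear":[-0.59,-0.35,0.9],"twist":0,"gripper":0},{"linear":[-0.59,-0.35,0.9],"twist":0,"gripper":0},{"linear":[-0.59,-0.35,0.9],"twist":0,"gripper":0}]'
python3 - <<'E'
from h import *
for n in ('wrist','side'): s=snap(n,n[0]+'19.png')
for f,dy in (('w9',0),('w14',0),('w18',0),('w19',0),('s9',.002),('s18',.002),('s19',.002)):
    w=dict(np.load(f'pics/{f}.npz')); Q=cloud(w).reshape(-1,3); r=np.hypot(Q[:,0]-.6281,Q[:,1]-.1069-dy)
    k=(r<.010)&(abs(Q[:,2]-.211)<.01); 
    t=(r>.055)&(r<.08)&(Q[:,2]>.055)&(Q[:,2]<.067)
    k2=(r<.05)&(r>.03)&(Q[:,2]>.08)&(Q[:,2]<.1)
    print(f,Q[k].mean(0).round(4),np.median(Q[t][:,2]).round(4), np.percentile(Q[k2][:,2],[30,60,95]).round(4) if k2.any() else '')
overlay('s19',-1,'ov19.png',(145,185,235,275))
E
```

```text
time: 26.85
tool_pos: [0.628, 0.1062, 0.2228]
ee_rot: [3.137, -0.007, 0.544]
wrist_force: [-7.0, -0.8, 21.2]
width: 0.0008
time: 27.1
tool_pos: [0.628, 0.1062, 0.2221]
ee_rot: [3.136, -0.009, 0.544]
wrist_force: [-9.6, -1.7, 26.3]
width: 0.0008
time: 27.77
tool_pos: [0.5677, 0.0709, 0.302]
ee_rot: [-3.142, -0.0, 0.543]
wrist_force: [-0.2, -0.2, -0.7]
width: 0.0002
w9 [0.6281 0.1069 0.211 ] 0.0604 
w14 [0.6282 0.1069 0.2113] 0.0605 [0.0825 0.0831 0.0867]
w18 [0.6281 0.1069 0.2111] 0.0605 [0.0839 0.087  0.0923]
w19 [0.6282 0.107  0.2101] 0.0605 [0.0824 0.0833 0.0875]
s9 [0.6279 0.1097 0.2114] 0.0616 [0.0845 0.0882 0.0936]
s18 [0.6281 0.1092 0.2117] 0.0614 [0.0847 0.0884 0.0943]
s19 [0.6276 0.1098 0.2106] 0.0614 [0.0848 0.0884 0.0944]
```

View pics/ov19.png

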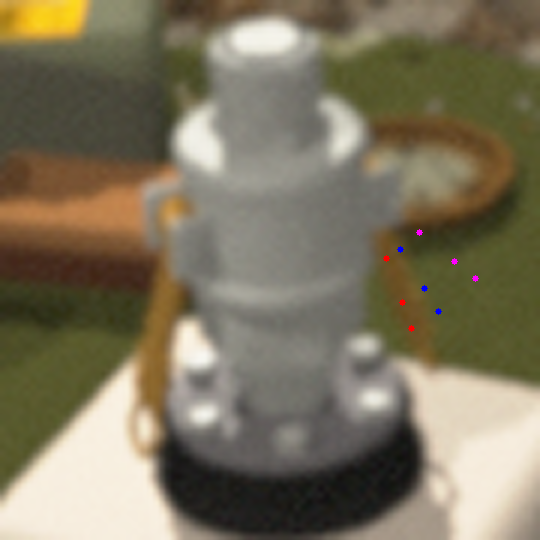

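View pics/w19.png

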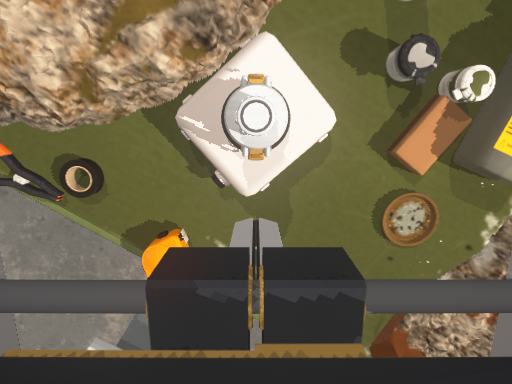

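```bash
python3 -c "
from bench import robot
print(robot.get_obs()['wrist_force'],robot.get_obs()['time']); print(robot.close_job())"
```

```text
[ 0.41121949  0.94995105 -0.37509145] 27.8667
the job is handed in; nothing more can be done
None
```

The coupling is on the adaptor and seated, both cam arms look fully closed, and I handed the job in at 27.9 s.

- **Seating:** I gripped the cap and pushed the coupling down by feel with both arms open. At about 36 N the height stopped changing, which meant it was home with the adaptor on its dead stop. I then eased off and released it.
- **Cam arms:** I closed the near arm first, then the far one, with shut fingers. Each ended on a firm stop, at about 16 N for the near arm and 20 N for the far one. In the side pictures both handles hang at about 75° below level.
- **Disagreement, then fixed:** After both cams closed, the cap height had not dropped. My estimate of the gap to home was about 1.6 mm, against the 2 mm limit. I pressed the cap down with about 26 N, well under the 80 N limit, and the coupling settled 1.0 mm lower in both the wrist and side views. The gap is now about 0.7 mm, the value expected with closed cams.
- **Last checks:** The handles had not moved after that press, and the cap centre is within about 1 mm of the estimated adaptor axis. The gripper was clear, with no force reading beyond noise.
- **Other things:** The tape measure's position in the side picture had not changed. I judged the tin lid by eye only, because my pixel comparison of it showed some change (12.8 grey levels on average) and the coupling and its handle partly cover it in that view.

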